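# Tip a whisky stone out of its flush tray and start it chilling

## Robot

A 6-joint arm with a two-finger parallel gripper is mounted at the origin on the work surface. World frame = base frame: x ahead of the robot, y to its left, z up, the work surface at z = 0. Lengths are in mm, angles in rad, forces in N, time in s.
With the tool pointing down it reaches from about 400 to 925 mm from the base axis. Payload 12.5 kg.
Tool frame: the origin (TCP) lies at the centre of the arm's flange, where the gripper is bolted on; the fingertips stand 190 mm ahead of it and the grasp point (between the pads) lies 171 mm ahead of it; z points along the fingers, y is the direction in which the jaws open and shut (so a half turn about z gives the same grasp; the last joint's range is limited). The gripper opens to 95 mm and grips with 3 to 60 N. Pads are 20 mm wide; open, the fingers measure 119 mm over their backs; the gripper's body (75 mm by 180 mm) begins 59 mm behind the grasp point.
Start: joints at [-1.361, 0.491, 1.559, -0, 1.092, -0.106], TCP at [194.13, -594.086, 404.761] pointing down, gripper open.
Joint ranges: [-3.1, 3.1], [-0.84, 2.19], [0.05, 2.79], [-1.13, 4.28], [0.06, 2.93], [-2.69, 2.69]. Speed limits (rad/s): [2.22, 2.22, 2.79, 3.14, 3.14, 3.14].

## Interface

Orientations are given as [roll, pitch, yaw] about the fixed x, y, z axes, in that order (R = Rz(yaw) Ry(pitch) Rx(roll)).
In Python, from cell import env gives the robot as it stands.
- The arm moves only by the shell command python3 -m pendant 'ROWS'. ROWS is JSON, a list of rows, each an object of numbers: "x", "y", "z": the shift along the tool's x, y, z in units of 150 mm (1.0 is 150 mm); "rx", "ry", "rz": the turn, a rotation vector about the tool's x, y, z in units of 45 degrees (1.0 is 45 degrees); "jaw": the opening, from 0 (shut) to 1 (fully open). In form: [{"x": .., "y": .., "z": .., "rx": .., "ry": .., "rz": .., "jaw": ..}, ...]. A call has 1 to 10 rows; each row is the pose to reach, as a shift and turn from the pose commanded when the call began, along the tool's axes at that moment; what a row does not reach only later rows make up. A row lasts 1/8 s, in which the tool goes at most 62.5 mm and 10.7 degrees, less where a joint would pass 70% of its speed; a pose out of reach is approached as far as the arm can. A call with a number of a shift or a turn outside -1 to 1 is refused whole. A call with a gripper value outside its range is refused whole. The fingers move at their own pace and stop on an object; the grip force is fixed at half the most. Time passes only in rows, so rows that repeat a pose let the fingers close. It gives the time, the measured TCP pose, the force and the opening at its end, in the units of the state.
- env.state(): the state, without advancing time (a new reading comes with each control period).
- env.read_camera(name): name is "scene" or "top"; returns a dict with "img" (420x560x3 uint8, red, green, blue), "fx", "fy", "cx", "cy" (pixels), "rvec" (rotation vector, rad) and "tvec" (3), from world to camera coordinates, as OpenCV has them. Camera axes: x right, y down, z forward; pixel columns grow to the right and rows downward; lengths in mm; the calibration is good to about 2 mm. A picture is of the moment at which its call begins. There is no depth.
- env.job_done(): hands the job in, once; it reports no verdict.
The state is a dict: "t": time; "joints": joint angles; "qvel": joint speeds; "tau": joint torques, N m; "eef_pos": TCP position; "tcp_rot": TCP orientation; "ft_force": force on the tool from outside, world axes, zero at the start; "moment": the same for the moment, N m; "opening": opening from 0.0 (shut) to 1.0 (fully open).
Only numpy, scipy, OpenCV 4.12 (cv2) and the standard library are available. Lean on these libraries where they do the work, as an engineer would, in place of code of your own. Each camera call takes 0.05 s, during which the arm holds its last target.

## Task

Press down the dimpled end of the grey whisky stone lying flush in its stone tray so that the other end tips up, then lift it out by the raised end and set it down gently, without dropping it, dimpled side up, centred and squared up on the dark raised plate of the chilling dock. Then start the dock: push its spring toggle over to the side with the round pip (never to the other side), hold it there for about a second and let it spring back. Leave the decanter and the two tumblers in the row between them standing where they are.

Things in the scene. Friction and masses are not known exactly. Their poses are not given: they have to be found in the camera images.
- slab: Grey stone slab 140 x 56 x 14 mm (x, y, z), 0.22 to 0.34 kg. Origin: centre of its underside; x along its length, z up through its top. A round 26 mm thumb dimple (darker disc) on its top is centred at x = -52 mm: the end to press. It starts level in the tray, its top flush with the tray's top. It is loose on the cradle under it.
- tray: Fixed dark stone tray, 40 mm high, 110 mm wide (y), x from -122 to +82 mm. Origin on the bar top under the level slab's centre, axes as the slab's. The recess round the slab is 146 x 60 mm (x -74 to +72 mm), too tight for fingers; its flat walls are 25 mm wide or more. Under the slab is a 40 mm wide steel cradle, hinged across the tray.
- tray_hinge (a point): Hinge of the cradle: 22 mm to -x of the tray's origin, 26 mm above the bar top (level with the slab's underside), axis along the tray's y. Pressing the slab 14 to 20 mm from its dimpled end with 6 to 9 N tips slab and cradle together to a stop; the pressed spot sinks 8 to 12 mm below the rim. Pressing the other end does nothing.
- cradle (a joint): Tilt of the cradle, rad: 0 level, 0.35 fully tipped (+x end up about 30 mm); friction keeps it where it is left. Fully tipped, the slab's underside 46 mm to +x of its centre is 9 mm above the tray's rim, so it can be taken there across its 56 mm width.
- dock: Fixed aluminium chilling dock, 260 x 110 x 30 mm (x, y, z), origin under its centre on the bar top. A dark flat plate 164 x 80 mm without lips, centred at x = +45 mm, stands 6 mm proud (top 36 mm above the bar). The black control panel is at the -x end, with the toggle at x = -88, y = 0 mm and an 18 mm round steel pip at x = -88, y = +36 mm.
- plate_center (a point): Centre of the plate's top surface; axes as the dock's. The slab's length goes along x, either way round.
- toggle (a joint): Angle of the spring-centred toggle, rad: 0 upright, positive leaning to the dock's +y (the pip side), stops at +-0.45. Springs back to 0 when let go; stiffness 0.3 N m/rad, about 4 N at 30 mm above its pivot. It counts as on beyond 0.3.
- toggle_tip (a point): Top of the toggle, an upright steel paddle 24 mm (dock x) x 10 mm (dock y) x 45 mm high, pivoting on the dock's x axis direction at the panel's top surface (46 mm below this point, 30 mm above the bar).
- decanter: Empty square glass decanter 80 x 80 mm, 190 mm tall, loose; origin under its centre. It and the two tumblers stand in a row between tray and dock, in any order.
- tumbler_a: Glass tumbler, 74 mm across, 85 mm tall, loose; origin under its centre.
- tumbler_b: Another such tumbler.
Things that resemble listed ones, but are neither listed nor needed, are in the scene too. What is shaped like the slab but yellow is not meant.

How it is judged:
By the outcome, as a careful person would: the job done as asked, in the order asked, and still so for the second after the job is handed in, with the robot touching nothing.
It also fails if it takes over 64 s, if anything falls off the work surface, if the arm or the gripper's body presses on something with over 40 N, if the wrist force passes 120 N, or if a joint passes its speed limit or range.

## Working session

There is one attempt and no reset: what is moved stays moved. The work goes in short steps, Python scripts to look and compute and a shell command to move; the robot and the scene stay as the last step left them, time stands still between calls to the robot, and variables do not carry over. Pictures are saved under pics/ and viewed, and the job is handed in when it is done.

```bash
ls; mkdir -p pics
python3 - <<'E'
from cell import env
import cv2,numpy as np
s=env.state();print(s)
for n in("scene","top"):
    c=env.read_camera(n);cv2.imwrite(f"pics/{n}0.png",c["img"][:,:,::-1])
    print(n,{k:v for k,v in c.items() if k!="img"})
E
```

```text
pics
{'t': 0.0, 'joints': array([-1.36060847e+00,  4.91553785e-01,  1.55942736e+00, -2.13704677e-05,
        1.09170351e+00, -1.05619253e-01]), 'qvel': array([ 7.19243445e-04,  7.28626072e-04,  1.93761307e-05,  2.08258132e-03,
       -1.35730971e-03,  2.27424095e-04]), 'tau': array([ 9.54511706e-04, -6.12640285e+01, -2.58178854e+01,  6.92378869e-02,
        4.82811104e-02, -1.16517635e-04]), 'eef_pos': array([ 194.1176943 , -594.06103907,  404.17282926]), 'tcp_rot': array([-3.14050474e+00, -9.62742638e-05,  3.15816923e-01]), 'ft_force': array([-0.02263348, -0.11896847,  0.57874805]), 'moment': array([ 0.01302532, -0.0123558 , -0.05645375]), 'opening': 0.9972345928847471}
scene {'fx': 397.01831019732236, 'fy': 397.01831019732236, 'cx': 283.16940023097953, 'cy': 210.23313050332598, 'rvec': array([ 0.7782533 ,  2.70989468, -0.93448043]), 'tvec': array([ 380.6040328 , -206.52844232, 1191.73738926])}
top {'fx': 439.18196262869856, 'fy': 439.18196262869856, 'cx': 274.5469164654168, 'cy': 215.02162744527507, 'rvec': array([ 2.20508719, -2.19270443,  0.05593424]), 'tvec': array([  52.88510451,  497.68100921, 1304.35644439])}
```

View pics/scene0.png

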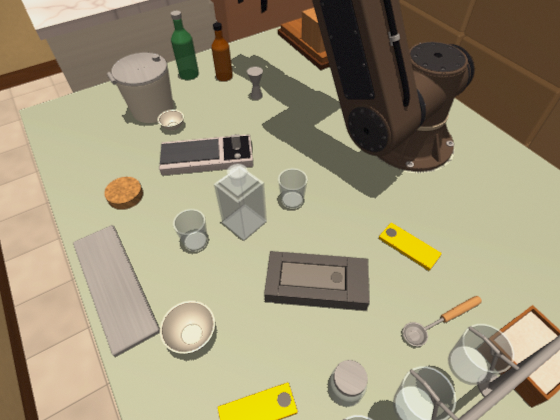

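View pics/top0.png

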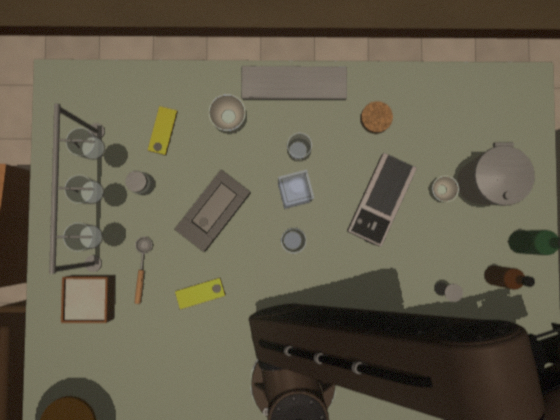

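Scene: tray with grey slab at top px (213,210), with its dimple near (203,222). Dock at (382,199), panel at its lower end (371,223). The row is tumbler (299,148), decanter (296,189), tumbler (293,240). Candidates for the slab: grey one in tray (213,208), yellow ones at (162,131) and (200,293), and the wooden board (294,83). The grey one in the tray is meant. Next, close crops.

```bash
cat > h.py <<'E'
import cv2,numpy as np
def ray(c,u,v):
    R=cv2.Rodrigues(c["rvec"])[0];o=-R.T@c["tvec"]
    d=R.T@np.array([(u-c["cx"])/c["fx"],(v-c["cy"])/c["fy"],1.]);return o,d
def onz(c,u,v,z):
    o,d=ray(c,u,v);return o+d*(z-o[2])/d[2]
def proj(c,P):
    return cv2.projectPoints(np.array(P,float).reshape(-1,3),c["rvec"],c["tvec"],np.array([[c["fx"],0,c["cx"]],[0,c["fy"],c["cy"]],[0,0,1]]),None)[0].reshape(-1,2)
def crop(c,x0,y0,x1,y1,f,name):
    cv2.imwrite(name,cv2.resize(c["img"][y0:y1,x0:x1,::-1],None,fx=f,fy=f,interpolation=cv2.INTER_CUBIC))
E
python3 - <<'E'
from cell import env
from h import *
c=env.read_camera("top")
crop(c,165,160,265,260,6,"pics/tray1.png")
crop(c,335,145,430,250,5.7,"pics/dock1.png")
s=env.read_camera("scene")
crop(s,255,240,380,320,6,"pics/tray_s1.png")
crop(s,150,120,265,185,6,"pics/dock_s1.png")
E
```

```text
(no output)
```

View pics/tray1.png

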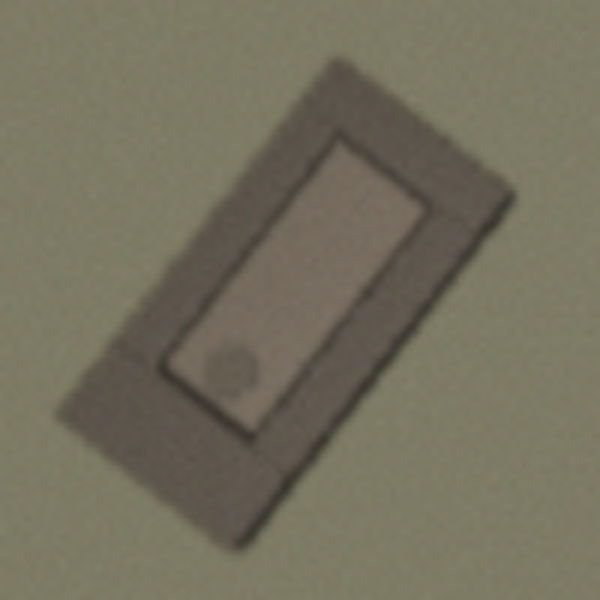

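View pics/dock1.png

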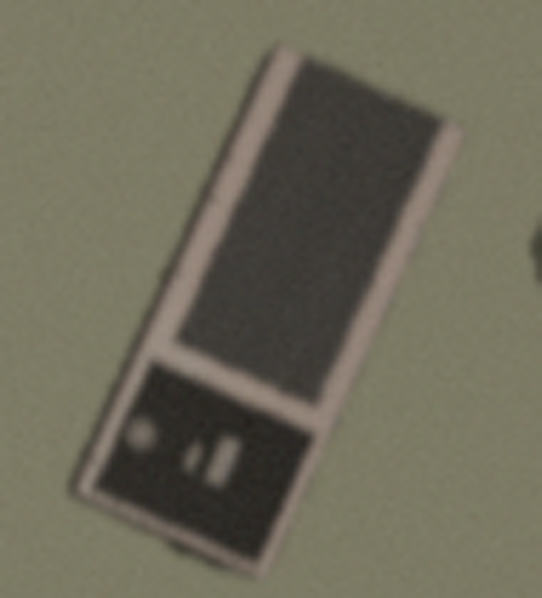

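View pics/tray_s1.png

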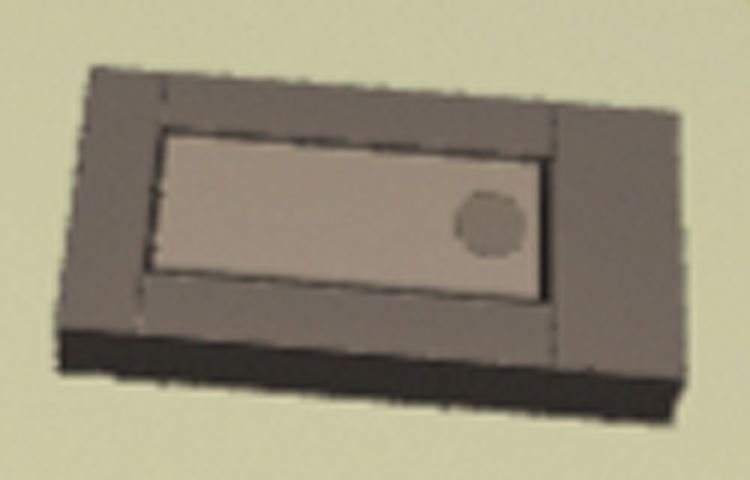

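View pics/dock_s1.png

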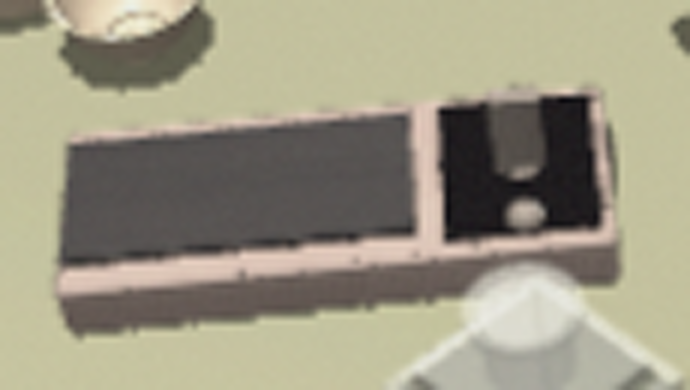

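Tray crop: slab corners about (340,137),(425,207),(253,437),(167,367), with the dimple at (232,368), the lower end. Dock crop: plate at upper right, pip (142,434) on the left of toggle (222,462). The dock's +x points from panel to plate, so the pip side is +y, which agrees with the description.

```bash
cat > meas.py <<'E'
from cell import env
from h import *
def rect(c,box,fn,z,name):
    x0,y0,x1,y1=box
    f=4
    im=cv2.resize(cv2.GaussianBlur(c["img"][y0:y1,x0:x1],(3,3),0),None,fx=f,fy=f,interpolation=cv2.INTER_CUBIC).astype(int)
    m=fn(im).astype(np.uint8)
    m=cv2.morphologyEx(m,cv2.MORPH_OPEN,np.ones((7,7)))
    m=cv2.morphologyEx(m,cv2.MORPH_CLOSE,np.ones((9,9)))
    cs=max(cv2.findContours(m,0,cv2.CHAIN_APPROX_NONE)[0],key=cv2.contourArea)[:,0]
    P=np.array([onz(c,(u+.5)/f-.5+x0,(v+.5)/f-.5+y0,z)[:2] for u,v in cs],np.float32)
    (cx,cy),(w,h),a=cv2.minAreaRect(P)
    if w<h:a+=90;w,h=h,w
    print(name,"c",round(cx,1),round(cy,1),"size",round(w,1),round(h,1),"ang",round((a+90)%180-90,2))
    cv2.imwrite(f"pics/m_{name}.png",m*255)
    return P
E
python3 - <<'E'
from meas import *
t=env.read_camera("top");s=env.read_camera("scene")
for n,c,b in(("top",t,(165,160,265,260)),("scene",s,(255,240,380,320))):
    im=c["img"][b[1]:b[3],b[0]:b[2]].astype(int)
    print(n, [ (p, c["img"][p[1],p[0]]) for p in ([(213,205),(180,225),(203,221),(170,170)] if n=="top" else [(300,275),(360,290),(336,277),(258,245),(290,302)])])
    for p in ((385,180),(352,232),(350,200)) if n=="top" else ((190,152),(230,160),(170,170)): print(p,c["img"][p[1],p[0]])
E
```

```text
top [((213, 205), array([115, 104,  91], dtype=uint8)), ((180, 225), array([91, 84, 74], dtype=uint8)), ((203, 221), array([99, 90, 79], dtype=uint8)), ((170, 170), array([125, 122, 100], dtype=uint8))]
(385, 180) [63 61 58]
(352, 232) [120 111 100]
(350, 200) [125 123 102]
scene [((300, 275), array([154, 139, 122], dtype=uint8)), ((360, 290), array([112, 102,  92], dtype=uint8)), ((336, 277), array([123, 111,  98], dtype=uint8)), ((258, 245), array([200, 196, 160], dtype=uint8)), ((290, 302), array([46, 43, 39], dtype=uint8))]
(190, 152) [88 84 81]
(230, 160) [185 165 153]
(170, 170) [102  91  86]
```

```bash
python3 - <<'E'
from meas import *
t=env.read_camera("top");s=env.read_camera("scene")
B={"top":(165,160,265,260),"scene":(255,240,380,320)}
D={"top":(335,145,430,250),"scene":(150,120,265,185)}
for n,c in(("top",t),("scene",s)):
    th=104 if n=="top" else 134
    def slab(im):
        m=((im[...,0]>th)&(im[...,0]-im[...,2]<(35)) & (im[...,0]-im[...,1]>6)).astype(np.uint8)
        return cv2.morphologyEx(m,cv2.MORPH_CLOSE,np.ones((3,3)))
    rect(c,B[n],slab,40,n+"_slab")
    if n=="top": rect(c,B[n],lambda im:(im[...,0]<107)|(im[...,1]<112),40,n+"_tray")
    def plate(im): 
        r=im[...,0]; return ((r<82)&(r>50)) if n=="top" else ((r<110)&(r>55))
    rect(c,D[n],plate,36,n+"_plate")
    if n=="top": rect(c,D[n],lambda im:((im[...,1]<112)|((im[...,0]-im[...,1])>6)),30,n+"_dock")
def two(pt,ps):
    o1,d1=ray(t,*pt);o2,d2=ray(s,*ps)
    A=np.stack([d1,-d2],1);k=np.linalg.lstsq(A,o2-o1,rcond=None)[0]
    p=o1+k[0]*d1;q=o2+k[1]*d2;return (p+q)/2,np.linalg.norm(p-q)
f=lambda b,u,v,k:(b[0]+(u+.5)/k-.5,b[1]+(v+.5)/k-.5)
print("pip top",onz(t,*f(D["top"],142,434,5.7),31),"scene",onz(s,*f(D["scene"],526,213,6),31))
print("dimple top",onz(t,*f(B["top"],232,368,6),40),"scene",onz(s,*f(B["scene"],490,223,6),40))
print("toggle tip two-view",two(f(D["top"],225,460,5.7),f(D["scene"],515,96,6)))
E
cd pics; python3 -c "
import cv2,numpy as np
a=[cv2.resize(cv2.imread(f'm_{n}.png'),(380,280)) for n in('top_slab','top_plate','scene_slab','scene_plate')]
cv2.imwrite('masks.png',np.vstack([np.hstack(a[:2]),np.hstack(a[2:])]))"
```

```text
top_slab c 517.6 233.6 size 134.9 51.1 ang -37.26
top_tray c 508.4 237.5 size 229.8 120.8 ang -37.18
top_plate c 587.4 -281.6 size 161.4 76.5 ang -24.56
top_dock c 544.8 -259.1 size 271.4 118.6 ang -24.68
scene_slab c 517.5 233.6 size 135.4 52.4 ang -37.37
scene_plate c 587.2 -277.9 size 160.4 80.6 ang -24.63
pip top [ 481.02129862 -195.20959019   31.        ] scene [ 478.11897467 -196.27706584   31.        ]
dimple top [477.55136546 264.49706186  40.        ] scene [475.61702125 264.62362762  40.        ]
toggle tip two-view (array([ 464.9703689 , -227.30083574,   73.79695867]), np.float64(3.9858884922347184))
```

View pics/masks.png

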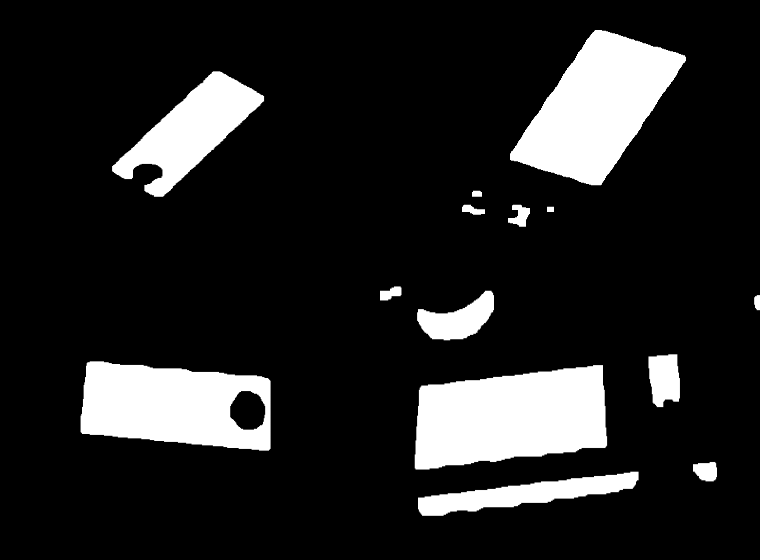

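Both views agree. Slab centre is about (517.5, 233.6) at -37.3°, and the dimple lands where it should. Plate centre is about (587, -281) at -24.6°, and toggle and pip agree within ~3 mm. Now planning the travel over the row.

```bash
cat > plan.py <<'E'
from cell import env
from h import *
from scipy.spatial.transform import Rotation as Ro
SC=np.array([517.5,233.6]);SA=np.radians(-37.3)
PC=np.array([587.,-281.2]);DA=np.radians(-24.6)
DO=PC-45*np.array([np.cos(DA),np.sin(DA)])
def fr(o,a,x,y,z): return np.array([o[0]+x*np.cos(a)-y*np.sin(a),o[1]+x*np.sin(a)+y*np.cos(a),z])
def down(a,tilt=0):  # tool x = -frame x (tipped by tilt), tool y = frame y
    e=np.array([np.cos(a)*np.cos(tilt),np.sin(a)*np.cos(tilt),np.sin(tilt)])
    y=np.array([-np.sin(a),np.cos(a),0]);n=np.cross(e,y)
    return np.stack([-e,y,-n],1)
def tip(p,R,l=190): return np.array(p)-l*R[:,2]
def cur():
    s=env.state();return s["eef_pos"],Ro.from_euler("xyz",s["tcp_rot"]).as_matrix()
def chain(wps,start=None):
    p,R=start or cur()
    for q,Q in wps:
        d=R.T@(np.array(q)-p)/150;r=Ro.from_matrix(R.T@Q).as_rotvec()/np.radians(45)
        print("x %.3f y %.3f z %.3f rx %.3f ry %.3f rz %.3f"%(*d,*r),"  ->",np.round(q,1));p,R=np.array(q),Q
E
python3 - <<'E'
from plan import *
t=env.read_camera("top")
for n,u,v,z in(("tumA",299,142,85),("dec",296,182,100),("tumB",292,238,85)):print(n,onz(t,u,v,z).round())
V=lambda deg:down(np.radians(deg-180))
Rt=down(SA,.35)
chain([((300,-500,440),V(50)),((400,-400,440),V(80)),((490,-285,440),V(110)),((530,-145,440),V(142.7)),((530,0,440),V(142.7)),((500,145,440),V(142.7)),((450,270,380),V(142.7)),
 (tip(fr(SC,SA,-50,0,80),Rt),Rt),(tip(fr(SC,SA,-50,0,48),Rt),Rt)])
E
```

```text
tumA [703. -13.  85.]
dec [586.  -4. 100.]
tumB [429.   6.  85.]
x 0.866 y -0.377 z -0.235 rx -0.000 ry 0.000 rz -0.709   -> [ 300 -500  440]
x 0.939 y 0.082 z 0.000 rx 0.000 ry 0.000 rz -0.667   -> [ 400 -400  440]
x 0.859 y 0.458 z 0.000 rx 0.000 ry 0.000 rz -0.667   -> [ 490 -285  440]
x 0.786 y 0.570 z 0.000 rx 0.000 ry 0.000 rz -0.727   -> [ 530 -145  440]
x 0.586 y 0.769 z 0.000 rx 0.000 ry 0.000 rz 0.000   -> [530   0 440]
x 0.745 y 0.648 z 0.000 rx 0.000 ry 0.000 rz 0.000   -> [500 145 440]
x 0.770 y 0.461 z 0.400 rx 0.000 ry 0.000 rz 0.000   -> [450 270 380]
x 0.263 y 0.080 z 0.810 rx -0.000 ry -0.446 rz -0.000   -> [425.9 303.4 258.5]
x 0.073 y 0.000 z 0.200 rx 0.000 ry 0.000 rz 0.000   -> [425.9 303.4 226.5]
```

```bash
python3 -m pendant '[{"x":0.866,"y":-0.377,"z":-0.235,"rx":0,"ry":0,"rz":-0.709,"jaw":0},{"x":0.866,"y":-0.377,"z":-0.235,"rx":0,"ry":0,"rz":-0.709,"jaw":0},{"x":0.866,"y":-0.377,"z":-0.235,"rx":0,"ry":0,"rz":-0.709,"jaw":0}]'
python3 -m pendant '[{"x":0.939,"y":0.082,"z":0,"rx":0,"ry":0,"rz":-0.667,"jaw":0},{"x":0.939,"y":0.082,"z":0,"rx":0,"ry":0,"rz":-0.667,"jaw":0},{"x":0.939,"y":0.082,"z":0,"rx":0,"ry":0,"rz":-0.667,"jaw":0}]'
python3 -m pendant '[{"x":0.859,"y":0.458,"z":0,"rx":0,"ry":0,"rz":-0.667,"jaw":0},{"x":0.859,"y":0.458,"z":0,"rx":0,"ry":0,"rz":-0.667,"jaw":0},{"x":0.859,"y":0.458,"z":0,"rx":0,"ry":0,"rz":-0.667,"jaw":0}]'
python3 -c "
from plan import *
s=env.state();print(s['t'],s['eef_pos'],s['tcp_rot'],s['ft_force'])"
```

```text
t: 0.82
eef_pos: [301.9, -497.9, 441.2]
tcp_rot: [3.14, 0.0, 0.881]
ft_force: [-0.4, -0.1, 0.1]
opening: 0.744
t: 1.2
eef_pos: [401.9, -397.5, 440.2]
tcp_rot: [3.141, -0.0, 1.405]
ft_force: [0.4, 0.6, -0.4]
opening: 0.426
t: 1.58
eef_pos: [491.5, -282.5, 440.1]
tcp_rot: [3.141, 0.0, 1.929]
ft_force: [0.0, -0.1, 0.5]
opening: 0.111
1.575 [ 491.4602089  -282.45629213  440.12174973] [3.14126909e+00 4.27069895e-05 1.92852104e+00] [ 0.0295283  -0.12548516  0.47476224]
```

Tracks well (residual ~2.5 mm offset; I'll correct later).

```bash
python3 -m pendant '[{"x":0.786,"y":0.570,"z":0,"rx":0,"ry":0,"rz":-0.727,"jaw":0},{"x":0.786,"y":0.570,"z":0,"rx":0,"ry":0,"rz":-0.727,"jaw":0},{"x":0.786,"y":0.570,"z":0,"rx":0,"ry":0,"rz":-0.727,"jaw":0},{"x":0.786,"y":0.570,"z":0,"rx":0,"ry":0,"rz":-0.727,"jaw":0}]'
python3 -m pendant '[{"x":0.586,"y":0.769,"z":0,"jaw":0},{"x":0.586,"y":0.769,"z":0,"jaw":0},{"x":0.586,"y":0.769,"z":0,"jaw":0}]'
python3 -m pendant '[{"x":0.745,"y":0.648,"z":0,"jaw":0},{"x":0.745,"y":0.648,"z":0,"jaw":0},{"x":0.745,"y":0.648,"z":0,"jaw":0}]'
python3 -m pendant '[{"x":0.770,"y":0.461,"z":0.4,"jaw":0},{"x":0.770,"y":0.461,"z":0.4,"jaw":0},{"x":0.770,"y":0.461,"z":0.4,"jaw":0},{"x":0.770,"y":0.461,"z":0.4,"jaw":0}]'
python3 - <<'E'
from plan import *
s=env.state();print(s['t'],s['eef_pos'],s['tcp_rot'])
Rt=down(SA,.35)
chain([(tip(fr(SC,SA,-50,0,80),Rt),Rt)])
E
```

```text
t: 2.08
eef_pos: [530.2, -143.7, 440.1]
tcp_rot: [-3.142, 0.0, 2.494]
ft_force: [-0.4, -0.8, 0.5]
opening: 0.002
2.075 [ 530.19900992 -143.70721205  440.10138231] [-3.14155840e+00  2.73272407e-04  2.49352548e+00]
x 2.354 y 1.957 z 1.210 rx 0.001 ry -0.445 rz 0.004   -> [425.9 303.4 258.5]invalid input
invalid input
invalid input
```

Rows apparently need every key.

```bash
python3 -m pendant '[{"x":0.586,"y":0.769,"z":0,"rx":0,"ry":0,"rz":0,"jaw":0},{"x":0.586,"y":0.769,"z":0,"rx":0,"ry":0,"rz":0,"jaw":0},{"x":0.586,"y":0.769,"z":0,"rx":0,"ry":0,"rz":0,"jaw":0}]' &&
python3 -m pendant '[{"x":0.745,"y":0.648,"z":0,"rx":0,"ry":0,"rz":0,"jaw":0},{"x":0.745,"y":0.648,"z":0,"rx":0,"ry":0,"rz":0,"jaw":0},{"x":0.745,"y":0.648,"z":0,"rx":0,"ry":0,"rz":0,"jaw":0}]' &&
python3 -m pendant '[{"x":0.770,"y":0.461,"z":0.4,"rx":0,"ry":0,"rz":0,"jaw":0},{"x":0.770,"y":0.461,"z":0.4,"rx":0,"ry":0,"rz":0,"jaw":0},{"x":0.770,"y":0.461,"z":0.4,"rx":0,"ry":0,"rz":0,"jaw":0},{"x":0.770,"y":0.461,"z":0.4,"rx":0,"ry":0,"rz":0,"jaw":0}]'
python3 - <<'E'
from plan import *
s=env.state();print(s['t'],s['eef_pos'],s['tcp_rot'])
Rt=down(SA,.35)
chain([(tip(fr(SC,SA,-50,0,80),Rt),Rt)])
E
```

```text
t: 2.45
eef_pos: [529.5, 1.5, 440.1]
tcp_rot: [3.142, 0.0, 2.488]
ft_force: [0.1, -0.5, -0.3]
opening: 0.003
t: 2.82
eef_pos: [499.2, 146.4, 440.1]
tcp_rot: [3.141, 0.0, 2.488]
ft_force: [0.3, -0.8, -0.2]
opening: 0.005
t: 3.32
eef_pos: [449.7, 270.2, 379.3]
tcp_rot: [-3.14, -0.0, 2.489]
ft_force: [-0.2, -0.3, 0.4]
opening: 0.006
3.325 [449.74201595 270.17334696 379.30324697] [-3.14033372e+00 -4.45808244e-04  2.48919814e+00]
x 0.260 y 0.080 z 0.805 rx -0.002 ry -0.446 rz -0.001   -> [425.9 303.4 258.5]
```

```bash
python3 -m pendant '[{"x":0.26,"y":0.08,"z":0.805,"rx":0,"ry":-0.446,"rz":0,"jaw":0},{"x":0.26,"y":0.08,"z":0.805,"rx":0,"ry":-0.446,"rz":0,"jaw":0},{"x":0.26,"y":0.08,"z":0.805,"rx":0,"ry":-0.446,"rz":0,"jaw":0},{"x":0.26,"y":0.08,"z":0.805,"rx":0,"ry":-0.446,"rz":0,"jaw":0}]'
python3 - <<'E'
from plan import *
Rt=down(SA,.35)
s=env.state();print(s['t'],s['eef_pos'],s['tcp_rot'])
a=lambda x,z:(tip(fr(SC,SA,x,0,z),Rt),Rt)
chain([a(-50,80),a(-50,45)])
c=env.read_camera("top");crop(c,130,140,270,260,5.5,"pics/press0.png")
c=env.read_camera("scene");crop(c,250,140,410,320,3.3,"pics/press0s.png")
E
```

```text
t: 3.82
eef_pos: [426.5, 302.3, 258.5]
tcp_rot: [-3.14, 0.35, 2.489]
ft_force: [-0.3, -0.5, 0.5]
opening: 0.004
3.825 [426.5458667  302.30344539 258.4902031 ] [-3.1396291   0.34962178  2.48941474]
x 0.007 y 0.003 z -0.003 rx -0.003 ry -0.000 rz -0.001   -> [425.9 303.4 258.5]
x 0.080 y 0.000 z 0.219 rx 0.000 ry 0.000 rz 0.000   -> [425.9 303.4 223.5]
```

View pics/press0s.png

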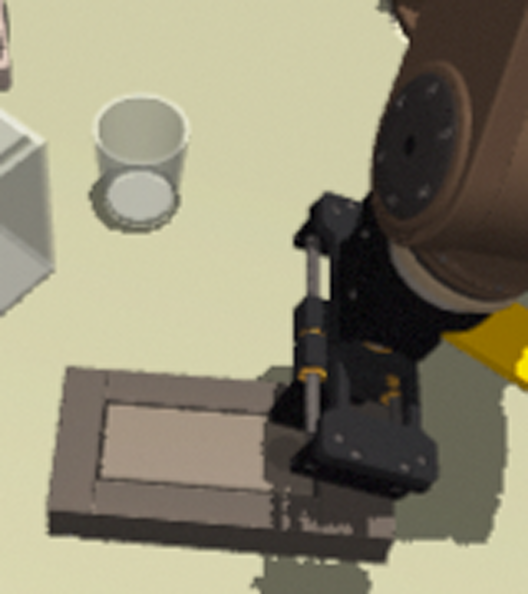

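View pics/press0.png

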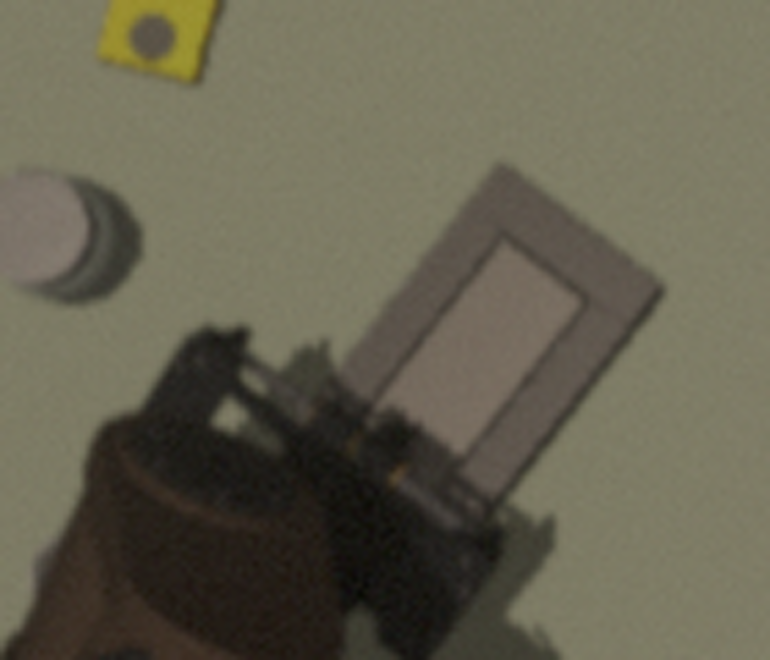

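The gripper is closed over the dimpled end, at top-crop (395,430), and centred across the slab. Descending in steps.

```bash
python3 -m pendant '[{"x":0.05,"y":0.003,"z":0.12,"rx":0,"ry":0,"rz":0,"jaw":0},{"x":0.087,"y":0.003,"z":0.216,"rx":0,"ry":0,"rz":0,"jaw":0},{"x":0.087,"y":0.003,"z":0.216,"rx":0,"ry":0,"rz":0,"jaw":0}]'
python3 -m pendant '[{"x":0.007,"y":0,"z":0.019,"rx":0,"ry":0,"rz":0,"jaw":0},{"x":0.007,"y":0,"z":0.019,"rx":0,"ry":0,"rz":0,"jaw":0}]'
python3 -m pendant '[{"x":0.007,"y":0,"z":0.019,"rx":0,"ry":0,"rz":0,"jaw":0},{"x":0.007,"y":0,"z":0.019,"rx":0,"ry":0,"rz":0,"jaw":0}]'
```

```text
t: 4.3
eef_pos: [426.0, 303.6, 224.8]
tcp_rot: [3.141, 0.35, 2.489]
ft_force: [-0.1, -0.1, 0.6]
opening: 0.004
t: 4.55
eef_pos: [425.7, 304.2, 222.2]
tcp_rot: [3.14, 0.351, 2.491]
ft_force: [2.4, -1.7, 3.0]
opening: 0.004
t: 4.8
eef_pos: [425.2, 304.5, 218.8]
tcp_rot: [3.14, 0.351, 2.491]
ft_force: [-2.0, 1.6, 4.6]
opening: 0.003
```

```bash
python3 -m pendant '[{"x":0.012,"y":0,"z":0.019,"rx":0,"ry":0,"rz":0,"jaw":0},{"x":0.012,"y":0,"z":0.019,"rx":0,"ry":0,"rz":0,"jaw":0}]'
python3 -m pendant '[{"x":0.012,"y":0,"z":0.019,"rx":0,"ry":0,"rz":0,"jaw":0},{"x":0.012,"y":0,"z":0.019,"rx":0,"ry":0,"rz":0,"jaw":0}]'
python3 -m pendant '[{"x":0.008,"y":0,"z":0.0125,"rx":0,"ry":0,"rz":0,"jaw":0},{"x":0.008,"y":0,"z":0.0125,"rx":0,"ry":0,"rz":0,"jaw":0}]'
```

```text
t: 5.05
eef_pos: [424.6, 305.0, 215.4]
tcp_rot: [3.14, 0.35, 2.491]
ft_force: [-1.5, 2.5, 3.4]
opening: 0.007
t: 5.3
eef_pos: [424.1, 305.3, 212.0]
tcp_rot: [3.141, 0.35, 2.491]
ft_force: [-1.2, 3.1, 3.2]
opening: 0.003
t: 5.55
eef_pos: [423.9, 305.5, 209.7]
tcp_rot: [3.141, 0.351, 2.491]
ft_force: [1.7, 2.0, 3.4]
opening: 0.003
```

```bash
python3 -m pendant '[{"x":0.006,"y":0,"z":0.0125,"rx":0,"ry":0,"rz":0,"jaw":0},{"x":0.006,"y":0,"z":0.0125,"rx":0,"ry":0,"rz":0,"jaw":0}]'
python3 -m pendant '[{"x":0.003,"y":0,"z":0.0065,"rx":0,"ry":0,"rz":0,"jaw":0},{"x":0.003,"y":0,"z":0.0065,"rx":0,"ry":0,"rz":0,"jaw":0}]'
python3 - <<'E'
from plan import *
c=env.read_camera("scene");crop(c,250,200,410,320,4,"pics/press1s.png")
E
```

```text
t: 5.8
eef_pos: [423.7, 305.6, 208.6]
tcp_rot: [3.14, 0.352, 2.491]
ft_force: [-2.6, 1.4, 18.1]
opening: 0.002
t: 6.05
eef_pos: [423.6, 305.7, 208.3]
tcp_rot: [3.14, 0.353, 2.491]
ft_force: [-7.4, 0.8, 29.5]
opening: 0.003
```

View pics/press1s.png

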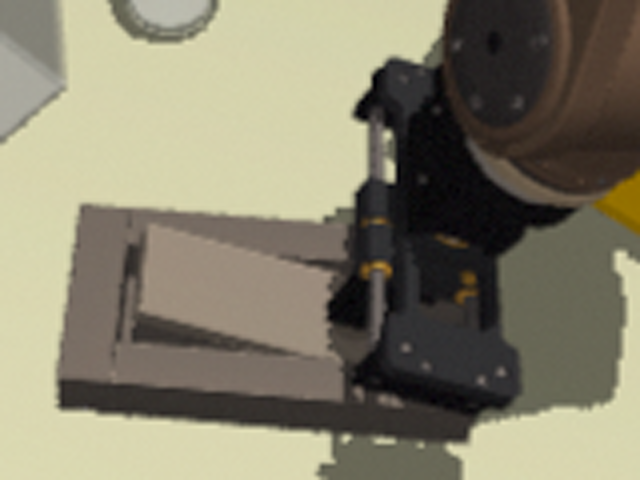

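Stop reached: 29 N at the predicted depth. The far end is raised (crop (150,270)). Retreating straight up and planning the grasp.

```bash
python3 -m pendant '[{"x":-0.03,"y":0,"z":-0.08,"rx":0,"ry":0,"rz":0,"jaw":0},{"x":-0.16,"y":0,"z":-0.44,"rx":0,"ry":0,"rz":0,"jaw":0},{"x":-0.16,"y":0,"z":-0.44,"rx":0,"ry":0,"rz":0,"jaw":0.5},{"x":-0.16,"y":0,"z":-0.44,"rx":0,"ry":0,"rz":0,"jaw":1}]'
python3 - <<'E'
from plan import *
Rt=down(SA,.35)
c=env.read_camera("scene");crop(c,250,200,410,320,4,"pics/tip1s.png")
def g(x,off):  # tips at slab local x, off mm above underside along n
    u=x+22; X=-22+u*np.cos(.35)-off*np.sin(.35); Z=26+u*np.sin(.35)+off*np.cos(.35)
    return (tip(fr(SC,SA,X,0,Z),Rt),Rt)
chain([g(43,45),g(43,20),g(43,3)])
# predicted tipped corners
P=[]
for x in(-70,70):
  for y in(-28,28):
    u=x+22;P.append(fr(SC,SA,-22+u*np.cos(.35)-14*np.sin(.35),y,26+u*np.sin(.35)+14*np.cos(.35)))
print((proj(c,P)-[250,200])*4)
E
```

```text
t: 6.6
eef_pos: [423.2, 305.4, 276.2]
tcp_rot: [-3.141, 0.35, 2.491]
ft_force: [0.4, 0.5, 1.3]
opening: 0.162
x -0.467 y 0.000 z 0.218 rx -0.002 ry -0.000 rz 0.001   -> [484.5 258.8 269. ]
x -0.000 y 0.000 z 0.167 rx 0.000 ry 0.000 rz 0.000   -> [491.3 253.6 245.6]
x -0.000 y -0.000 z 0.113 rx 0.000 ry 0.000 rz 0.000   -> [495.9 250.  229.6]
[[377.72495126 281.70348665]
 [377.72373441 372.10402601]
 [146.06202036 219.25044403]
 [136.56243839 310.27486332]]
```

View pics/tip1s.png

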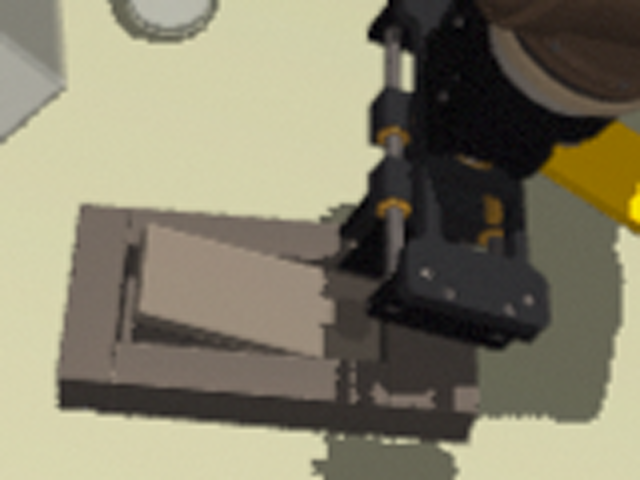

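```bash
python3 -m pendant '[{"x":-0.2,"y":0,"z":0.05,"rx":0,"ry":0,"rz":0,"jaw":1},{"x":-0.467,"y":0,"z":0.218,"rx":0,"ry":0,"rz":0,"jaw":1},{"x":-0.467,"y":0,"z":0.218,"rx":0,"ry":0,"rz":0,"jaw":1},{"x":-0.467,"y":0,"z":0.218,"rx":0,"ry":0,"rz":0,"jaw":1},{"x":-0.467,"y":0,"z":0.218,"rx":0,"ry":0,"rz":0,"jaw":1},{"x":-0.467,"y":0,"z":0.218,"rx":0,"ry":0,"rz":0,"jaw":1},{"x":-0.467,"y":0,"z":0.218,"rx":0,"ry":0,"rz":0,"jaw":1}]'
python3 - <<'E'
from plan import *
Rt=down(SA,.35)
c=env.read_camera("scene");crop(c,240,180,400,320,4,"pics/g0s.png")
c=env.read_camera("top");crop(c,150,140,270,260,5,"pics/g0t.png")
def g(x,off):
    u=x+22; X=-22+u*np.cos(.35)-off*np.sin(.35); Z=26+u*np.sin(.35)+off*np.cos(.35)
    return (tip(fr(SC,SA,X,0,Z),Rt),Rt)
chain([g(43,3)])
E
```

```text
t: 7.52
eef_pos: [484.4, 259.4, 270.0]
tcp_rot: [3.142, 0.35, 2.492]
ft_force: [0.1, 0.4, 0.7]
opening: 0.939
x 0.001 y -0.003 z 0.286 rx 0.001 ry 0.001 rz 0.001   -> [495.9 250.  229.6]
```

View pics/g0s.png

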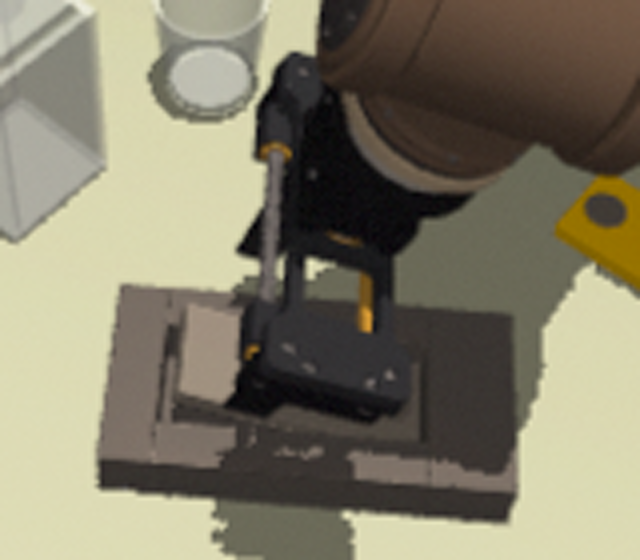

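View pics/g0t.png

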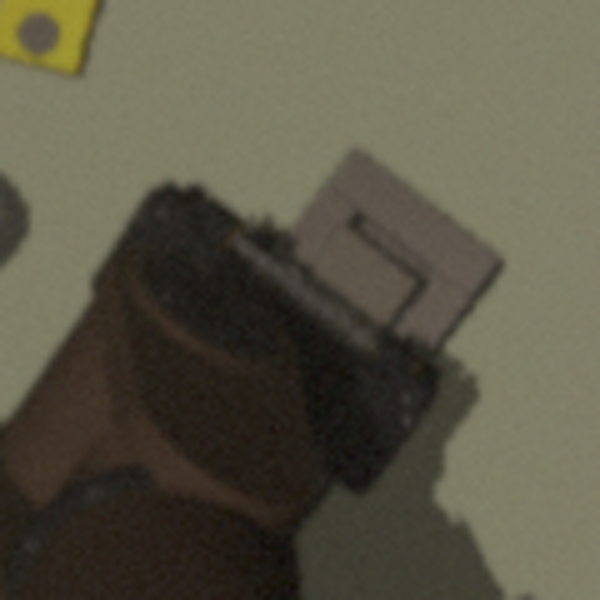

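```bash
python3 -m pendant '[{"x":0,"y":-0.003,"z":0.1,"rx":0,"ry":0,"rz":0,"jaw":1},{"x":0,"y":-0.003,"z":0.2,"rx":0,"ry":0,"rz":0,"jaw":1},{"x":0,"y":-0.003,"z":0.29,"rx":0,"ry":0,"rz":0,"jaw":1},{"x":0,"y":-0.003,"z":0.29,"rx":0,"ry":0,"rz":0,"jaw":1}]'
python3 -m pendant '[{"x":0,"y":0,"z":0,"rx":0,"ry":0,"rz":0,"jaw":0.45},{"x":0,"y":0,"z":0,"rx":0,"ry":0,"rz":0,"jaw":0.45},{"x":0,"y":0,"z":0,"rx":0,"ry":0,"rz":0,"jaw":0.4},{"x":0,"y":0,"z":0,"rx":0,"ry":0,"rz":0,"jaw":0.3},{"x":0,"y":0,"z":0,"rx":0,"ry":0,"rz":0,"jaw":0},{"x":0,"y":0,"z":0,"rx":0,"ry":0,"rz":0,"jaw":0},{"x":0,"y":0,"z":0,"rx":0,"ry":0,"rz":0,"jaw":0},{"x":0,"y":0,"z":0,"rx":0,"ry":0,"rz":0,"jaw":0}]'
```

```text
t: 8.12
eef_pos: [496.5, 249.2, 227.5]
tcp_rot: [-3.139, 0.349, 2.491]
ft_force: [-0.6, 0.6, 0.1]
opening: 1.002
t: 9.12
eef_pos: [496.3, 249.7, 229.1]
tcp_rot: [3.141, 0.35, 2.491]
ft_force: [0.6, 1.2, 1.5]
opening: 0.587
```

Opening 0.587 × 95 = 56 mm, so it is gripping across the slab's width. Lifting slowly.

```bash
python3 -m pendant '[{"x":-0.02,"y":0,"z":-0.055,"rx":0,"ry":0,"rz":0,"jaw":0},{"x":-0.045,"y":0,"z":-0.125,"rx":0,"ry":0,"rz":0,"jaw":0},{"x":-0.07,"y":0,"z":-0.19,"rx":0,"ry":0,"rz":0,"jaw":0},{"x":-0.11,"y":0,"z":-0.30,"rx":0,"ry":0,"rz":0,"jaw":0},{"x":-0.16,"y":0,"z":-0.44,"rx":0,"ry":0,"rz":0,"jaw":0},{"x":-0.2,"y":0,"z":-0.55,"rx":0,"ry":0,"rz":0,"jaw":0},{"x":-0.2,"y":0,"z":-0.55,"rx":0,"ry":0,"rz":0,"jaw":0}]'
python3 - <<'E'
from plan import *
c=env.read_camera("scene");crop(c,240,150,400,320,3.5,"pics/l0s.png")
E
```

```text
t: 10.0
eef_pos: [496.2, 249.7, 318.2]
tcp_rot: [3.139, 0.352, 2.491]
ft_force: [-0.0, -0.1, -3.5]
opening: 0.586
```

View pics/l0s.png

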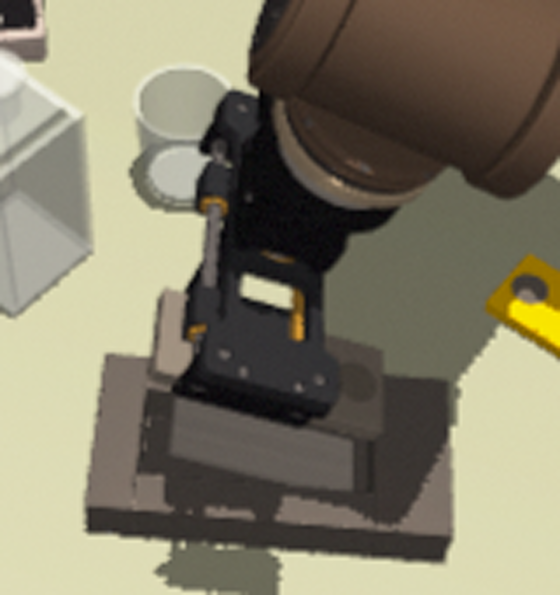

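Slab is held with no droop; its dimple shows at crop (358,380), facing up. Planning the carry.

Run:
```python
from plan import *
Z=down(SA);W=down(DA)
pl=fr(PC,DA,43,0,0)
chain([((500,230,440),Z),((525,95,455),Z),((540,-50,455),Z),((575,-180,455),W),((pl[0],pl[1],430),W),((pl[0],pl[1],290),W)])
```

```text
x -0.376 y -0.088 z -0.735 rx 0.001 ry 0.447 rz 0.001   -> [500 230 440]
x -0.678 y -0.615 z -0.100 rx 0.000 ry 0.000 rz 0.000   -> [525  95 455]
x -0.665 y -0.708 z 0.000 rx 0.000 ry 0.000 rz 0.000   -> [540 -50 455]
x -0.711 y -0.548 z 0.000 rx 0.000 ry 0.000 rz -0.282   -> [ 575 -180  455]
x -0.640 y -0.580 z 0.167 rx 0.000 ry 0.000 rz 0.000   -> [ 626.1 -299.1  430. ]
x 0.000 y 0.000 z 0.933 rx 0.000 ry 0.000 rz 0.000   -> [ 626.1 -299.1  290. ]
```

```bash
python3 -m pendant '[{"x":-0.06,"y":-0.01,"z":-0.15,"rx":0,"ry":0.05,"rz":0,"jaw":0},{"x":-0.15,"y":-0.04,"z":-0.33,"rx":0,"ry":0.18,"rz":0,"jaw":0},{"x":-0.25,"y":-0.06,"z":-0.5,"rx":0,"ry":0.3,"rz":0,"jaw":0},{"x":-0.34,"y":-0.08,"z":-0.66,"rx":0,"ry":0.4,"rz":0,"jaw":0},{"x":-0.376,"y":-0.088,"z":-0.735,"rx":0,"ry":0.447,"rz":0,"jaw":0},{"x":-0.376,"y":-0.088,"z":-0.735,"rx":0,"ry":0.447,"rz":0,"jaw":0}]'
python3 - <<'E'
from plan import *
c=env.read_camera("scene");crop(c,220,100,400,320,2.7,"pics/l1s.png")
E
```

```text
t: 10.8
eef_pos: [500.4, 229.8, 439.5]
tcp_rot: [-3.141, 0.0, 2.491]
ft_force: [-0.6, -0.4, -3.4]
opening: 0.582
```

View pics/l1s.png

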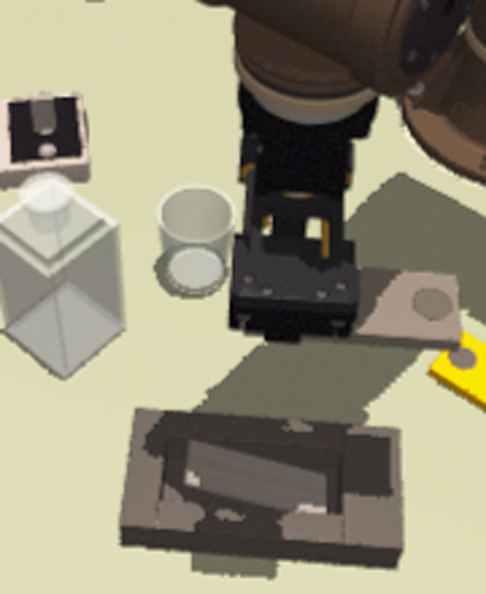

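Slab is still in the grip, dimple up at crop (434,303), near level. Crossing.

```bash
python3 -m pendant '[{"x":-0.1,"y":-0.09,"z":-0.05,"rx":0,"ry":0,"rz":0,"jaw":0},{"x":-0.29,"y":-0.26,"z":-0.1,"rx":0,"ry":0,"rz":0,"jaw":0},{"x":-0.48,"y":-0.44,"z":-0.1,"rx":0,"ry":0,"rz":0,"jaw":0},{"x":-0.678,"y":-0.615,"z":-0.1,"rx":0,"ry":0,"rz":0,"jaw":0}]'
python3 -m pendant '[{"x":-0.2,"y":-0.21,"z":0,"rx":0,"ry":0,"rz":0,"jaw":0},{"x":-0.4,"y":-0.42,"z":0,"rx":0,"ry":0,"rz":0,"jaw":0},{"x":-0.665,"y":-0.708,"z":0,"rx":0,"ry":0,"rz":0,"jaw":0}]'
python3 -m pendant '[{"x":-0.22,"y":-0.17,"z":0,"rx":0,"ry":0,"rz":-0.08,"jaw":0},{"x":-0.42,"y":-0.33,"z":0,"rx":0,"ry":0,"rz":-0.17,"jaw":0},{"x":-0.6,"y":-0.47,"z":0,"rx":0,"ry":0,"rz":-0.24,"jaw":0},{"x":-0.711,"y":-0.548,"z":0,"rx":0,"ry":0,"rz":-0.282,"jaw":0}]'
python3 -m pendant '[{"x":-0.17,"y":-0.15,"z":0,"rx":0,"ry":0,"rz":0,"jaw":0},{"x":-0.36,"y":-0.32,"z":0.06,"rx":0,"ry":0,"rz":0,"jaw":0},{"x":-0.53,"y":-0.48,"z":0.13,"rx":0,"ry":0,"rz":0,"jaw":0},{"x":-0.61,"y":-0.55,"z":0.16,"rx":0,"ry":0,"rz":0,"jaw":0},{"x":-0.64,"y":-0.58,"z":0.167,"rx":0,"ry":0,"rz":0,"jaw":0},{"x":-0.64,"y":-0.58,"z":0.167,"rx":0,"ry":0,"rz":0,"jaw":0}]'
python3 - <<'E'
from plan import *
W=down(DA);pl=fr(PC,DA,43,0,0)
chain([((pl[0],pl[1],290),W)])
E
```

```text
t: 11.35
eef_pos: [525.4, 93.1, 454.3]
tcp_rot: [-3.141, -0.0, 2.491]
ft_force: [-0.2, -0.1, -3.1]
opening: 0.59
t: 11.72
eef_pos: [540.3, -51.7, 454.2]
tcp_rot: [-3.141, -0.001, 2.492]
ft_force: [0.0, 0.6, -3.7]
opening: 0.588
t: 12.22
eef_pos: [575.4, -182.4, 453.7]
tcp_rot: [-3.141, -0.001, 2.713]
ft_force: [-0.0, -0.3, -3.1]
opening: 0.587
t: 12.98
eef_pos: [626.6, -298.6, 429.5]
tcp_rot: [3.142, -0.001, 2.713]
ft_force: [-0.3, 0.3, -3.4]
opening: 0.585
x 0.001 y -0.004 z 0.930 rx 0.000 ry -0.001 rz 0.001   -> [ 626.1 -299.1  290. ]
```

```bash
python3 -m pendant '[{"x":0,"y":0,"z":0.2,"rx":0,"ry":0,"rz":0,"jaw":0},{"x":0,"y":0,"z":0.45,"rx":0,"ry":0,"rz":0,"jaw":0},{"x":0,"y":0,"z":0.7,"rx":0,"ry":0,"rz":0,"jaw":0},{"x":0,"y":-0.003,"z":0.9,"rx":0,"ry":0,"rz":0,"jaw":0},{"x":0,"y":-0.003,"z":0.98,"rx":0,"ry":0,"rz":0,"jaw":0}]'
python3 -m pendant '[{"x":0,"y":0,"z":0.08,"rx":0,"ry":0,"rz":0,"jaw":0},{"x":0,"y":0,"z":0.13,"rx":0,"ry":0,"rz":0,"jaw":0},{"x":0,"y":0,"z":0.13,"rx":0,"ry":0,"rz":0,"jaw":0}]'
python3 - <<'E'
from plan import *
c=env.read_camera("scene");crop(c,140,80,290,200,4.5,"pics/p0s.png")
c=env.read_camera("top");crop(c,330,140,450,260,5,"pics/p0t.png")
E
```

```text
t: 13.6
eef_pos: [626.3, -298.3, 281.4]
tcp_rot: [3.141, -0.002, 2.714]
ft_force: [1.0, 0.0, -3.4]
opening: 0.584
t: 13.98
eef_pos: [626.5, -299.2, 263.0]
tcp_rot: [3.141, -0.001, 2.713]
ft_force: [-0.6, 0.0, -4.0]
opening: 0.588
```

View pics/p0s.png

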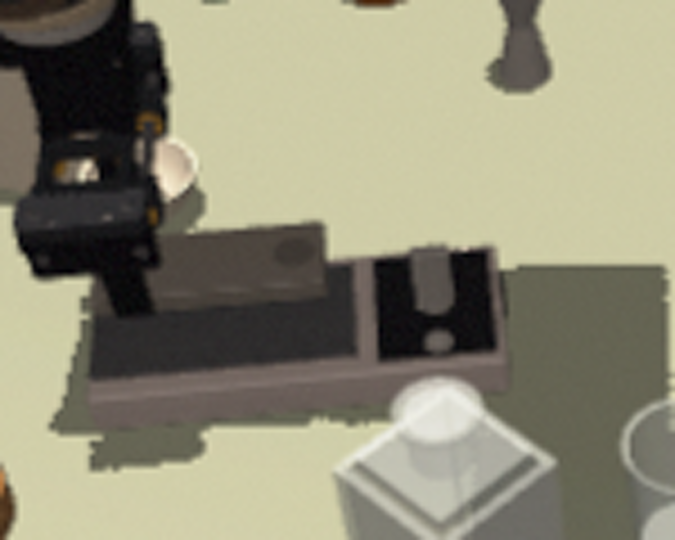

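View pics/p0t.png

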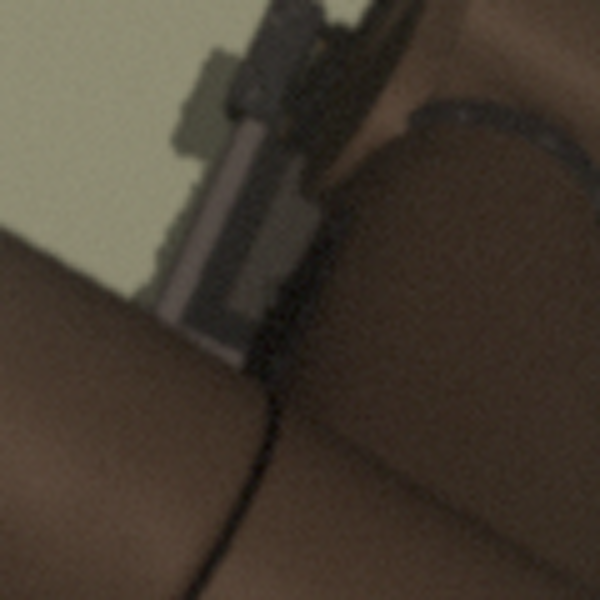

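Run:
```python
from plan import *
c=env.read_camera("scene")
crop(c,185,120,225,155,18,"pics/p1s.png")
p,R=cur();T=p+190*R[:,2];print(T)
for z in(70,84):
  for y in(28,-28):
    # slab x dir = -tool x
    q=T-R[:,0]*(-70-43)+R[:,1]*y;q[2]=z
    print(y,z,(proj(c,q)-[185,120]+.5)*18)
```

```text
[ 626.57892965 -299.33799307   73.54087487]
28 70 [[495.05521098 476.86513285]]
-28 70 [[488.62943658 232.56883275]]
28 84 [[481.12353258 407.70906281]]
-28 84 [[475.06352038 163.11112342]]
```

View pics/p1s.png

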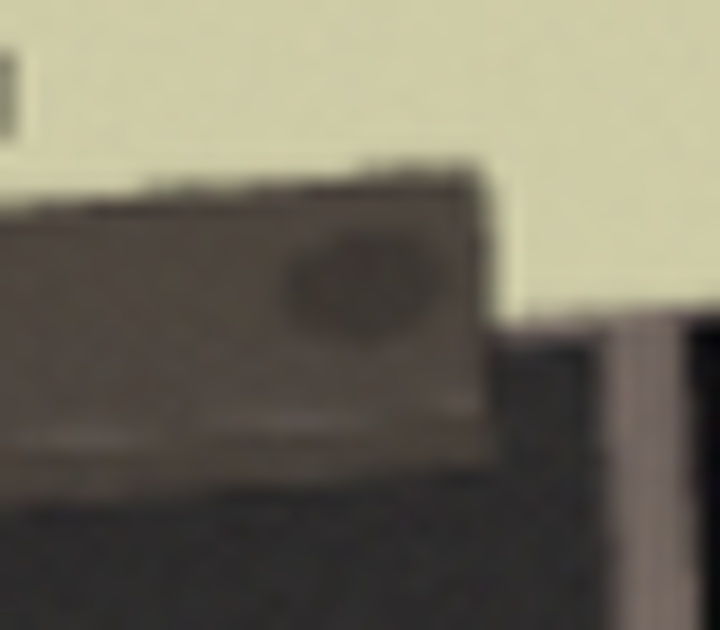

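Predicted slab corners (475,163) and (495,477) against those seen, (480,165) and (492,462): within a pixel, so slab is level and where expected in the grip. Lowering.

```bash
python3 -m pendant '[{"x":0.003,"y":0,"z":0.06,"rx":0,"ry":0,"rz":0,"jaw":0},{"x":0.003,"y":0,"z":0.12,"rx":0,"ry":0,"rz":0,"jaw":0},{"x":0.003,"y":0,"z":0.17,"rx":0,"ry":0,"rz":0,"jaw":0},{"x":0.003,"y":0,"z":0.195,"rx":0,"ry":0,"rz":0,"jaw":0},{"x":0.003,"y":0,"z":0.2,"rx":0,"ry":0,"rz":0,"jaw":0}]'
python3 -m pendant '[{"x":0,"y":0,"z":0.008,"rx":0,"ry":0,"rz":0,"jaw":0},{"x":0,"y":0,"z":0.01,"rx":0,"ry":0,"rz":0,"jaw":0}]'
python3 -m pendant '[{"x":0,"y":0,"z":0.005,"rx":0,"ry":0,"rz":0,"jaw":0},{"x":0,"y":0,"z":0.008,"rx":0,"ry":0,"rz":0,"jaw":0}]'
```

```text
t: 14.75
eef_pos: [626.0, -299.0, 232.5]
tcp_rot: [3.141, -0.001, 2.713]
ft_force: [0.5, -0.3, -3.0]
opening: 0.585
t: 15.0
eef_pos: [626.0, -299.1, 231.5]
tcp_rot: [3.142, -0.0, 2.713]
ft_force: [-0.8, 1.4, -2.4]
opening: 0.586
t: 15.25
eef_pos: [626.0, -299.0, 230.2]
tcp_rot: [3.142, -0.001, 2.713]
ft_force: [-0.4, -0.8, -3.7]
opening: 0.586
```

```bash
python3 - <<'E'
from plan import *
c=env.read_camera("scene")
crop(c,150,120,265,185,6,"pics/p2s.png")
E
python3 -m pendant '[{"x":0,"y":0,"z":0.004,"rx":0,"ry":0,"rz":0,"jaw":0},{"x":0,"y":0,"z":0.006,"rx":0,"ry":0,"rz":0,"jaw":0}]'
python3 -m pendant '[{"x":0,"y":0,"z":0.004,"rx":0,"ry":0,"rz":0,"jaw":0},{"x":0,"y":0,"z":0.006,"rx":0,"ry":0,"rz":0,"jaw":0}]'
```

```text
t: 15.55
eef_pos: [626.0, -299.0, 229.2]
tcp_rot: [3.142, -0.001, 2.713]
ft_force: [0.1, 0.3, -2.7]
opening: 0.585
t: 15.8
eef_pos: [626.0, -299.0, 228.4]
tcp_rot: [3.141, -0.001, 2.713]
ft_force: [-1.5, -0.0, -1.9]
opening: 0.588
```

View pics/p2s.png

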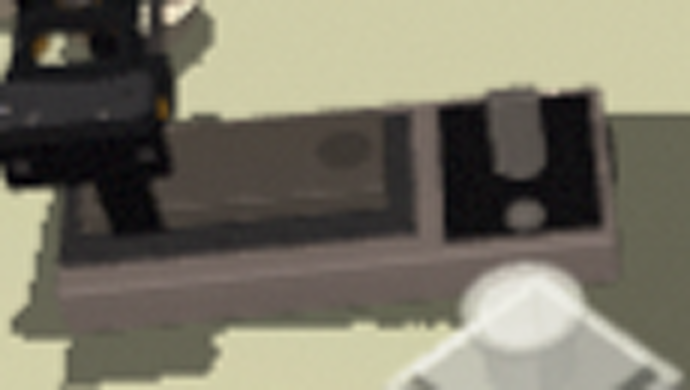

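Run:
```python
from plan import *
c=env.read_camera("scene")
crop(c,160,130,225,170,12,"pics/p3s.png")
f=lambda q:np.round((proj(c,q)-[160,130]+.5)*12)[0]
for n,x,y,z in(("slab bot x-70y28",-70,28,36),("slab bot x0y28",0,28,36),("plate x-82y40",-82,40,36),("plate x-82,y40 bottom",-82,40,30),("plate x0y40",0,40,36),("plate x0y40 bottom",0,40,30),("dock x0 y55",0,55,30),("plate x82y40",82,40,36),("plate x-82y-40",-82,-40,36)):
    print(n,f(fr(PC,DA,x,y,z)))
```

```text
slab bot x-70y28 [654. 306.]
slab bot x0y28 [351. 335.]
plate x-82y40 [707. 337.]
plate x-82,y40 bottom [711. 356.]
plate x0y40 [350. 371.]
plate x0y40 bottom [356. 390.]
dock x0 y55 [354. 436.]
plate x82y40 [-10. 405.]
plate x-82y-40 [698. 106.]
```

View pics/p3s.png

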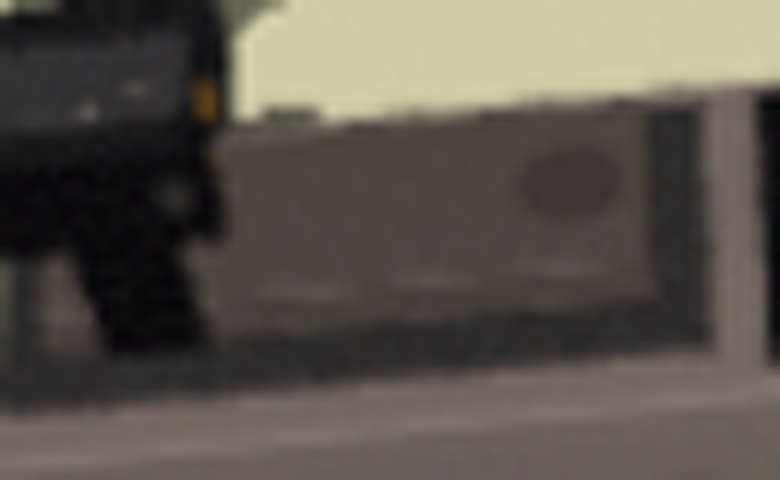

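Projected edges match what is seen: slab front bottom edge at row 333 (predicted 335), plate corner (712,343) vs (707,337). Contact is starting; a little further down, then release.

```bash
python3 -m pendant '[{"x":0,"y":0,"z":0.004,"rx":0,"ry":0,"rz":0,"jaw":0},{"x":0,"y":0,"z":0.006,"rx":0,"ry":0,"rz":0,"jaw":0}]'
python3 -m pendant '[{"x":0,"y":0,"z":0.004,"rx":0,"ry":0,"rz":0,"jaw":0},{"x":0,"y":0,"z":0.004,"rx":0,"ry":0,"rz":0,"jaw":0}]'
```

```text
t: 16.1
eef_pos: [626.0, -299.0, 228.2]
tcp_rot: [3.142, -0.0, 2.713]
ft_force: [-2.5, 0.5, 7.3]
opening: 0.588
t: 16.35
eef_pos: [626.0, -299.0, 228.1]
tcp_rot: [3.142, -0.0, 2.713]
ft_force: [-3.2, 2.0, 9.3]
opening: 0.59
```

Seated (~+12 N on contact). Opening.

```bash
python3 -m pendant '[{"x":0,"y":0,"z":-0.005,"rx":0,"ry":0,"rz":0,"jaw":0},{"x":0,"y":0,"z":-0.005,"rx":0,"ry":0,"rz":0,"jaw":0.7},{"x":0,"y":0,"z":-0.005,"rx":0,"ry":0,"rz":0,"jaw":0.75},{"x":0,"y":0,"z":-0.005,"rx":0,"ry":0,"rz":0,"jaw":0.8},{"x":0,"y":0,"z":-0.005,"rx":0,"ry":0,"rz":0,"jaw":0.85},{"x":0,"y":0,"z":-0.005,"rx":0,"ry":0,"rz":0,"jaw":0.9}]'
python3 -m pendant '[{"x":0,"y":0,"z":-0.05,"rx":0,"ry":0,"rz":0,"jaw":0.9},{"x":0,"y":0,"z":-0.2,"rx":0,"ry":0,"rz":0,"jaw":0.9},{"x":0,"y":0,"z":-0.5,"rx":0,"ry":0,"rz":0,"jaw":0.9},{"x":0,"y":0,"z":-0.8,"rx":0,"ry":0,"rz":0,"jaw":0.5},{"x":0.3,"y":-0.3,"z":-0.8,"rx":0,"ry":0,"rz":0,"jaw":0},{"x":0.7,"y":-0.3,"z":-0.8,"rx":0,"ry":0,"rz":0,"jaw":0},{"x":0.9,"y":-0.3,"z":-0.8,"rx":0,"ry":0,"rz":0,"jaw":0}]'
python3 - <<'E'
from plan import *
W=down(DA)
c=env.read_camera("scene");crop(c,150,100,265,190,6,"pics/q0s.png")
c=env.read_camera("top");crop(c,335,145,430,250,5.7,"pics/q0t.png")
a=lambda y,h:(tip(fr(DO,DA,-88,y,h),W),W)
chain([a(-34,160),a(-34,58),a(-18,58),a(5,58)])
E
```

```text
t: 17.1
eef_pos: [626.0, -299.0, 227.5]
tcp_rot: [3.141, -0.001, 2.713]
ft_force: [-0.4, -0.9, -0.2]
opening: 0.885
t: 17.98
eef_pos: [482.2, -283.1, 348.5]
tcp_rot: [3.141, -0.001, 2.712]
ft_force: [0.8, 0.1, 0.4]
opening: 0.534
x 0.258 y 0.074 z -0.008 rx 0.000 ry -0.001 rz -0.000   -> [ 451.9 -256.7  350. ]
x 0.000 y 0.000 z 0.680 rx 0.000 ry 0.000 rz 0.000   -> [ 451.9 -256.7  248. ]
x 0.000 y 0.107 z 0.000 rx 0.000 ry 0.000 rz 0.000   -> [ 458.6 -242.2  248. ]
x -0.000 y 0.153 z 0.000 rx 0.000 ry 0.000 rz 0.000   -> [ 468.2 -221.3  248. ]
```

View pics/q0s.png

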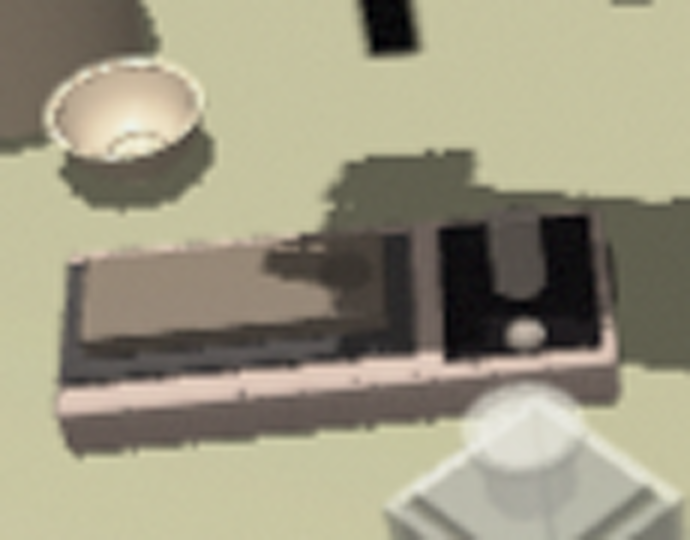

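View pics/q0t.png

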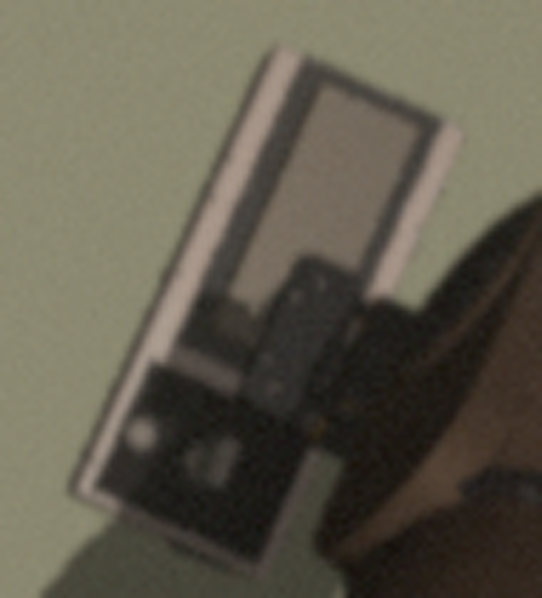

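Slab sits on the plate, dimple up. Moving arm clear to measure the placement before starting the dock.

```bash
python3 -m pendant '[{"x":0.4,"y":-0.4,"z":0,"rx":0,"ry":0,"rz":0,"jaw":0},{"x":0.5,"y":-0.8,"z":0,"rx":0,"ry":0,"rz":0,"jaw":0},{"x":0.5,"y":-1,"z":0,"rx":0,"ry":0,"rz":0,"jaw":0},{"x":0.5,"y":-1,"z":0,"rx":0,"ry":0,"rz":0,"jaw":0}]'
python3 - <<'E'
from meas import *
t=env.read_camera("top");s=env.read_camera("scene")
crop(t,335,145,430,250,5.7,"pics/q1t.png");crop(s,150,120,265,185,6,"pics/q1s.png")
print(t["img"][175:190,386],s["img"][152,190])
E
```

```text
t: 18.58
eef_pos: [353.0, -391.8, 348.2]
tcp_rot: [-3.141, 0.001, 2.709]
ft_force: [-0.4, 0.8, 0.4]
opening: 0.037
[[113 104  90]
 [109 100  86]
 [116 106  93]
 [114 104  91]
 [115 104  93]
 [113 102  90]
 [114 103  90]
 [113 103  91]
 [113 104  91]
 [115 104  91]
 [113 103  90]
 [115 104  91]
 [115 105  92]
 [116 104  92]
 [117 106  93]] [149 135 119]
```

View pics/q1t.png

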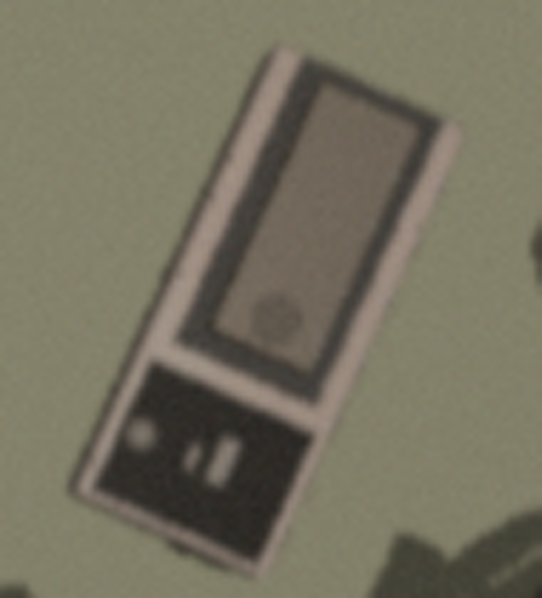

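View pics/q1s.png

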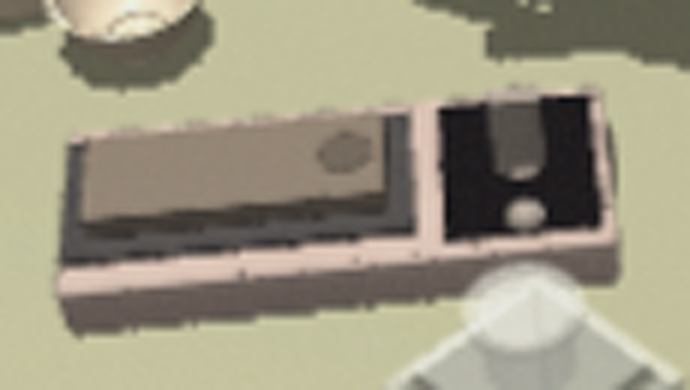

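Run:
```python
from meas import *
t=env.read_camera("top");s=env.read_camera("scene")
def sl(im):
    m=((im[...,0]>98)&(im[...,0]<126)).astype(np.uint8)
    m=((im[...,0]>92)&(im[...,0]-im[...,1]>5)).astype(np.uint8)
    H,W=m.shape;mm=np.zeros_like(m)
    q=cv2.connectedComponents(m,connectivity=4)[1];k=q[int((180-145)*4),int((386-335)*4)];return q==k
rect(t,(335,145,430,250),sl,50,"slabP_top")
def pl(im):
    m=(im[...,0]<84).astype(np.uint8);n,q,st,_=cv2.connectedComponentsWithStats(m);
    ks=sorted(range(1,n),key=lambda i:-st[i,2]*st[i,3]);print(st[ks[:3]])
    m=np.uint8(q==ks[0]);cs=cv2.findContours(m,0,1)[0];cv2.drawContours(m,cs,-1,1,-1);return m
rect(t,(335,145,430,212),pl,36,"plateP_top")
```

```text
slabP_top c 587.2 -281.3 size 137.8 54.8 ang -24.09
[[ 129   46  177  222 6836]
 [ 103  257   25   11  183]
 [ 378  172    2    5    8]]
plateP_top c 586.2 -281.0 size 162.6 75.8 ang -24.45
```

```bash
cd pics; python3 -c "
import cv2,numpy as np
cv2.imwrite('mm.png',np.hstack([cv2.resize(cv2.imread(f'm_{n}.png'),(380,380)) for n in('slabP_top','plateP_top')]))"
```

```text
(no output)
```

View pics/mm.png

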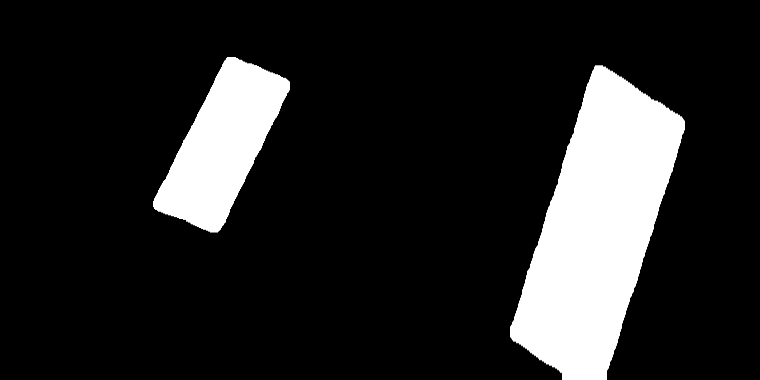

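Slab centre (587.2, -281.3) at -24.1° against plate (586–587, -281) at -24.5°: within about 1 mm and 0.5°. Now the toggle, from its -y side.

Run:
```python
from plan import *
W=down(DA)
a=lambda y,h:(tip(fr(DO,DA,-88,y,h),W),W)
chain([a(-36,150),a(-36,58)])
```

```text
x -0.225 y 1.055 z 0.052 rx 0.000 ry -0.001 rz 0.002   -> [ 451.1 -258.6  340. ]
x 0.000 y 0.000 z 0.613 rx 0.000 ry 0.000 rz 0.000   -> [ 451.1 -258.6  248. ]
```

```bash
python3 -m pendant '[{"x":-0.1,"y":0.4,"z":0.05,"rx":0,"ry":0,"rz":0,"jaw":0},{"x":-0.2,"y":0.8,"z":0.05,"rx":0,"ry":0,"rz":0,"jaw":0},{"x":-0.225,"y":1,"z":0.05,"rx":0,"ry":0,"rz":0,"jaw":0},{"x":-0.225,"y":1,"z":0.05,"rx":0,"ry":0,"rz":0,"jaw":0}]'
python3 -m pendant '[{"x":0,"y":0.05,"z":0.2,"rx":0,"ry":0,"rz":0,"jaw":0},{"x":0,"y":0.05,"z":0.45,"rx":0,"ry":0,"rz":0,"jaw":0},{"x":0,"y":0.05,"z":0.61,"rx":0,"ry":0,"rz":0,"jaw":0},{"x":0,"y":0.05,"z":0.61,"rx":0,"ry":0,"rz":0,"jaw":0}]'
python3 - <<'E'
from plan import *
W=down(DA)
c=env.read_camera("scene");crop(c,150,80,290,190,5,"pics/t0s.png")
a=lambda y,h:(tip(fr(DO,DA,-88,y,h),W),W)
chain([a(-19,58),a(-8,58)])
E
```

```text
t: 19.27
eef_pos: [448.5, -264.1, 340.3]
tcp_rot: [3.141, -0.001, 2.718]
ft_force: [-0.3, -0.3, 0.6]
opening: 0.006
t: 19.77
eef_pos: [449.9, -260.0, 247.6]
tcp_rot: [3.141, -0.004, 2.713]
ft_force: [0.0, -0.3, 1.1]
opening: 0.003
x -0.001 y 0.125 z 0.005 rx 0.000 ry -0.002 rz 0.001   -> [ 458.2 -243.1  248. ]
x 0.000 y 0.073 z 0.000 rx 0.000 ry 0.000 rz 0.000   -> [ 462.7 -233.1  248. ]
```

View pics/t0s.png

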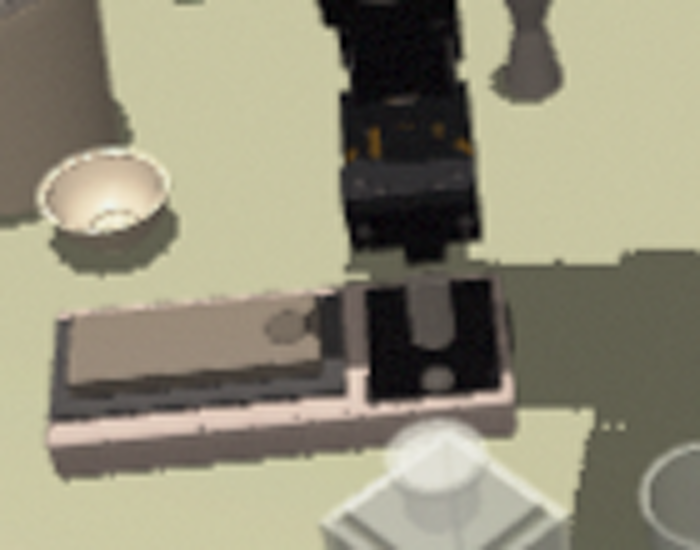

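Fingertips (crop (428,255)) are behind the paddle (430,310) on the side away from the pip (437,378). Pushing in steps, with force feedback.

```bash
python3 -m pendant '[{"x":0,"y":0.06,"z":0,"rx":0,"ry":0,"rz":0,"jaw":0},{"x":0,"y":0.12,"z":0,"rx":0,"ry":0,"rz":0,"jaw":0},{"x":0,"y":0.15,"z":0,"rx":0,"ry":0,"rz":0,"jaw":0}]'
python3 -m pendant '[{"x":0,"y":0.02,"z":0,"rx":0,"ry":0,"rz":0,"jaw":0},{"x":0,"y":0.033,"z":0,"rx":0,"ry":0,"rz":0,"jaw":0}]'
python3 -m pendant '[{"x":0,"y":0.013,"z":0,"rx":0,"ry":0,"rz":0,"jaw":0},{"x":0,"y":0.013,"z":0,"rx":0,"ry":0,"rz":0,"jaw":0}]'
python3 - <<'E'
from plan import *
p,R=cur();T=p+190*R[:,2];d=T[:2]-DO;e=np.array([np.cos(DA),np.sin(DA)]);y=np.array([-e[1],e[0]])
print(T,d@e,d@y,"F_y",env.state()["ft_force"][:2]@y)
E
```

```text
t: 20.2
eef_pos: [459.8, -238.7, 249.4]
tcp_rot: [-3.142, 0.0, 2.714]
ft_force: [-0.4, -0.1, -0.5]
opening: 0.006
t: 20.45
eef_pos: [461.7, -234.8, 248.9]
tcp_rot: [-3.142, -0.0, 2.713]
ft_force: [-0.0, -0.3, 0.8]
opening: 0.009
t: 20.7
eef_pos: [462.4, -233.1, 248.8]
tcp_rot: [3.142, -0.001, 2.713]
ft_force: [0.1, -0.0, 0.6]
opening: 0.001
[ 462.27930413 -233.0892109    58.76317588] -88.42815763721876 -8.174763402217032 F_y 0.02710631813421222
```

```bash
python3 -m pendant '[{"x":0,"y":0.013,"z":0,"rx":0,"ry":0,"rz":0,"jaw":0},{"x":0,"y":0.02,"z":0,"rx":0,"ry":0,"rz":0,"jaw":0}]'
python3 - <<'E'
from plan import *
p,R=cur();T=p+190*R[:,2];d=T[:2]-DO;e=np.array([np.cos(DA),np.sin(DA)]);y=np.array([-e[1],e[0]])
print(T,d@e,d@y,"F_y",env.state()["ft_force"][:2]@y)
c=env.read_camera("scene");crop(c,210,110,270,165,11,"pics/t1s.png")
E
```

```text
t: 20.95
eef_pos: [463.6, -230.4, 248.7]
tcp_rot: [3.142, -0.001, 2.713]
ft_force: [-0.2, -1.0, 0.3]
opening: 0.006
[ 463.52457227 -230.36993147   58.70765067] -88.42789867070613 -5.18391515000397 F_y -0.9687516226017044
```

View pics/t1s.png

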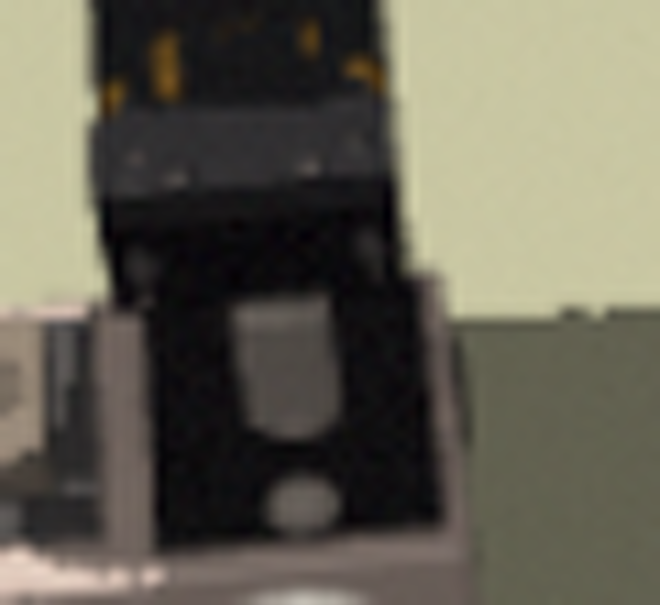

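```bash
python3 -m pendant '[{"x":0,"y":0.01,"z":0,"rx":0,"ry":0,"rz":0,"jaw":0},{"x":0,"y":0.02,"z":0,"rx":0,"ry":0,"rz":0,"jaw":0}]'
python3 -m pendant '[{"x":0,"y":0.01,"z":0,"rx":0,"ry":0,"rz":0,"jaw":0},{"x":0,"y":0.02,"z":0,"rx":0,"ry":0,"rz":0,"jaw":0}]'
python3 - <<'E'
from plan import *
p,R=cur();T=p+190*R[:,2];d=T[:2]-DO;e=np.array([np.cos(DA),np.sin(DA)]);y=np.array([-e[1],e[0]])
print(T,d@e,d@y,"F_y",env.state()["ft_force"][:2]@y)
c=env.read_camera("scene");crop(c,210,110,270,165,11,"pics/t2s.png")
E
```

```text
t: 21.25
eef_pos: [464.9, -227.7, 248.7]
tcp_rot: [-3.142, -0.001, 2.713]
ft_force: [-1.1, -3.9, -1.1]
opening: 0.009
t: 21.5
eef_pos: [466.1, -224.9, 248.7]
tcp_rot: [-3.142, -0.001, 2.713]
ft_force: [-1.5, -4.7, -1.3]
opening: 0.006
[ 465.92582971 -224.87784958   58.68513673] -88.53083690353706 0.8092813718234535 F_y -4.907204372175597
```

View pics/t2s.png

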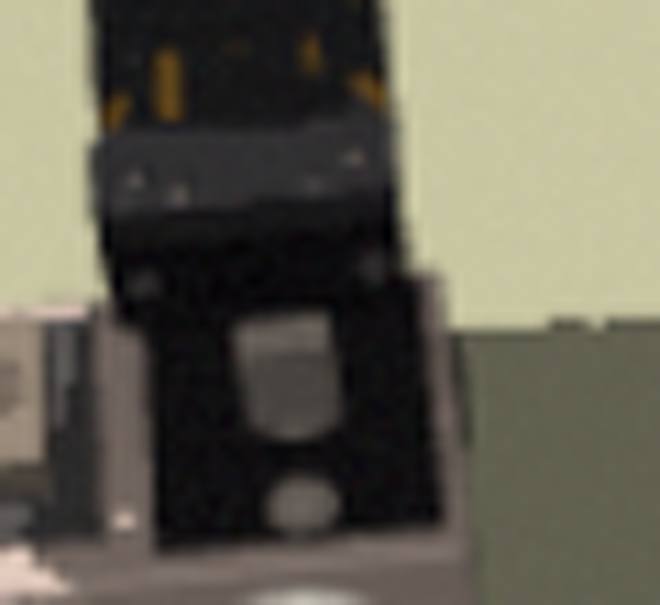

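```bash
python3 -m pendant '[{"x":0,"y":0.01,"z":0,"rx":0,"ry":0,"rz":0,"jaw":0},{"x":0,"y":0.02,"z":0,"rx":0,"ry":0,"rz":0,"jaw":0}]'
python3 -m pendant '[{"x":0,"y":0.006,"z":0,"rx":0,"ry":0,"rz":0,"jaw":0},{"x":0,"y":0.012,"z":0,"rx":0,"ry":0,"rz":0,"jaw":0}]'
python3 - <<'E'
from plan import *
p,R=cur();T=p+190*R[:,2];d=T[:2]-DO;e=np.array([np.cos(DA),np.sin(DA)]);y=np.array([-e[1],e[0]])
print(T,d@e,d@y,"F_y",env.state()["ft_force"][:2]@y)
c=env.read_camera("scene");crop(c,210,110,270,165,11,"pics/t3s.png")
TO=fr(DO,DA,-88,0,30)
for th in(0,.2,.3,.4,.45):
    q=fr(DO,DA,-88,5*np.cos(th)+45*np.sin(th),30+45*np.cos(th)-5*np.sin(th))
    r=fr(DO,DA,-88,-5*np.cos(th)+45*np.sin(th),30+45*np.cos(th)+5*np.sin(th))
    print(th,"front top",(proj(c,q)-[210,110]+.5)*11,"back top",(proj(c,r)-[210,110]+.5)*11)
E
```

```text
t: 21.8
eef_pos: [467.3, -222.3, 248.7]
tcp_rot: [-3.141, -0.001, 2.713]
ft_force: [-5.4, -10.6, -2.0]
opening: 0.005
t: 22.05
eef_pos: [467.7, -221.5, 248.7]
tcp_rot: [-3.14, -0.001, 2.714]
ft_force: [-12.4, -20.0, -3.4]
opening: 0.004
[ 467.47183043 -221.78277548   58.70127596] -88.41357711479945 4.267004909026924 F_y -23.355330938969185
0 front top [[276.51161429 300.89605703]] back top [[274.44842701 274.46472591]]
0.2 front top [[279.14007316 330.20609419]] back top [[276.27250517 298.05431585]]
0.3 front top [[280.69242586 346.39727738]] back top [[277.46478771 311.88106855]]
0.4 front top [[282.38178735 363.38016224]] back top [[278.82855128 326.87456772]]
0.45 front top [[283.27209424 372.1099377 ]] back top [[279.57034216 334.75904052]]
```

View pics/t3s.png

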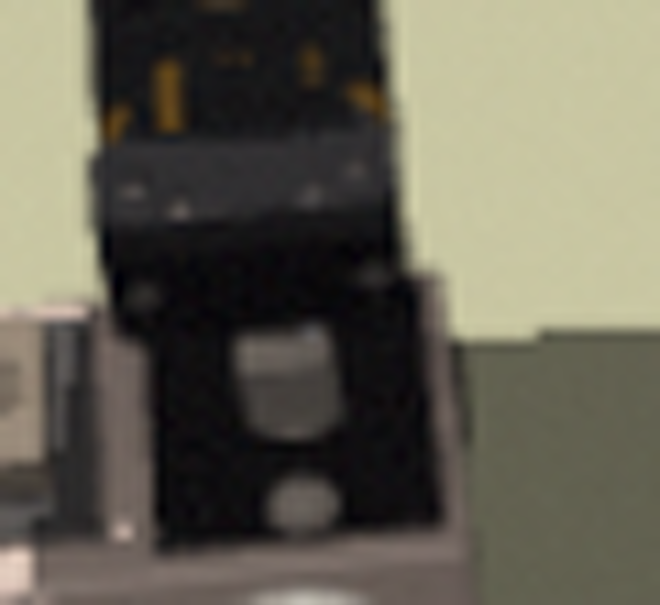

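Paddle's front top edge at (283,372) matches 0.45 rad, so it is at the pip-side stop. Easing off slightly, finishing the one-second hold, then letting it spring back.

```bash
python3 -m pendant '[{"x":0,"y":-0.013,"z":0,"rx":0,"ry":0,"rz":0,"jaw":0},{"x":0,"y":-0.013,"z":0,"rx":0,"ry":0,"rz":0,"jaw":0},{"x":0,"y":-0.013,"z":0,"rx":0,"ry":0,"rz":0,"jaw":0},{"x":0,"y":-0.013,"z":0,"rx":0,"ry":0,"rz":0,"jaw":0},{"x":0,"y":-0.013,"z":0,"rx":0,"ry":0,"rz":0,"jaw":0}]'
python3 -m pendant '[{"x":0,"y":-0.05,"z":0,"rx":0,"ry":0,"rz":0,"jaw":0},{"x":0,"y":-0.1,"z":0,"rx":0,"ry":0,"rz":0,"jaw":0},{"x":0,"y":-0.2,"z":0,"rx":0,"ry":0,"rz":0,"jaw":0},{"x":0,"y":-0.25,"z":-0.2,"rx":0,"ry":0,"rz":0,"jaw":0},{"x":0,"y":-0.3,"z":-0.6,"rx":0,"ry":0,"rz":0,"jaw":0},{"x":0,"y":-0.6,"z":-0.9,"rx":0,"ry":0,"rz":0,"jaw":0},{"x":0.2,"y":-0.9,"z":-0.9,"rx":0,"ry":0,"rz":0,"jaw":0},{"x":0.3,"y":-0.9,"z":-0.9,"rx":0,"ry":0,"rz":0,"jaw":0}]'
python3 - <<'E'
from plan import *
c=env.read_camera("scene");cv2.imwrite("pics/end_s.png",c["img"][:,:,::-1]);crop(c,150,120,265,185,6,"pics/end_sc.png")
c=env.read_camera("top");cv2.imwrite("pics/end_t.png",c["img"][:,:,::-1])
E
```

```text
t: 22.72
eef_pos: [467.2, -222.4, 248.8]
tcp_rot: [-3.141, -0.001, 2.713]
ft_force: [-2.9, -6.5, -0.8]
opening: 0.003
t: 23.72
eef_pos: [368.0, -328.2, 384.2]
tcp_rot: [-3.141, 0.0, 2.709]
ft_force: [1.2, -0.5, -0.1]
opening: 0.004
```

View pics/end_sc.png

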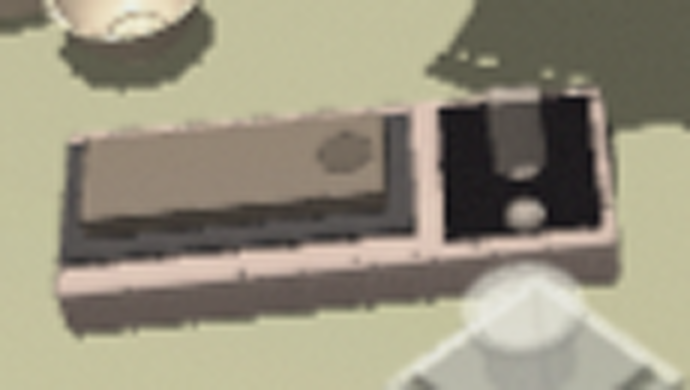

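View pics/end_s.png

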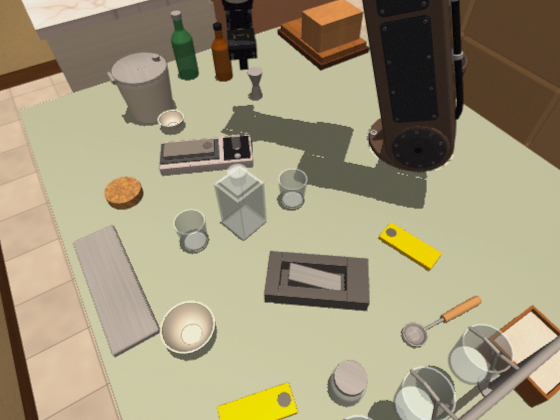

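View pics/end_t.png

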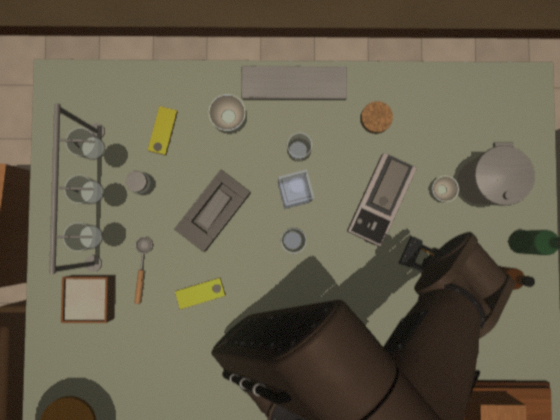

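Everything is in place. The toggle is upright again (same pixels as at first), the slab is on the plate, the decanter and tumblers are unmoved at (296,189), (299,148) and (293,240), and the arm is clear.

```bash
python3 -c "
from cell import env
print(env.job_done(),env.state()['t'])"
```

```text
the job is handed in; nothing more can be done
the job is handed in; nothing more can be done
```

The job is done and handed in at about 24 s of the 64 s allowed. I pressed the dimpled end down to its stop, gripped the raised end across its 56 mm width, and carried the slab over the row. It went down gently on the plate, dimple up.

- **Slab placement:** measured from the top camera before the dock was started, the slab is about 1 mm and 0.4° off the plate's centre and axis. The calibration is only good to about 2 mm. The last pictures show it unchanged.
- **Toggle:** it was pushed only to the pip side, as far as its stop (about 0.45 rad in the picture). I held it past 0.3 rad for roughly 1.2 s, and afterwards it was upright again.
- **Forces:** highest readings were about 30 N when pressing the slab and 23 N with the toggle at its stop. Both came from the fingertips.
- **Decanter and tumblers:** they appear at the same pixels as at the start.
- **Discrepancies:** the two cameras differed by about 4 mm on the plate's sideways position, and I mostly trusted the top view. The toggle met the fingers about 10 mm later than planned, so the fingertips are thinner than I assumed. One set of moves was refused for missing keys; the arm did not move, and I resent it.

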